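# Re-sort the press tools and latch one on the sample lift

### The job

The three press tools stand on the wrong places. Put the round tool in the round nest, the square tool in the square nest, and the bar tool on the sprung platform of the sample lift, each upright and near the middle, and push the platform down with the bar tool on it until the catch holds it down (never push it down without the bar tool). Use the empty rubber pad to park one tool on the way, and do not disturb the dial gauge and the amber jar.

Things in the scene. Friction and masses are not known exactly. Their poses are not given: they have to be found in the camera images.
- round_tool: loose aluminium press tool, about 0.3 kg: round disc 56 mm in diameter, 18 mm high, with a round grip post 30 mm in diameter and 26 mm high on its middle (44 mm in all). Origin: centre of the underside; z up.
- square_tool: loose aluminium press tool, about 0.26 kg: square slab 52 x 52 mm, 18 mm high, with a square grip post 28 x 28 mm, 26 mm high, on its middle, sides parallel to the slab's (44 mm in all). Origin: centre of the underside; z up, x and y along the sides.
- bar_tool: loose aluminium press tool, about 0.24 kg: oblong slab 64 mm (x) by 36 mm (y), 18 mm high, with an upright grip rib 46 mm (x) by 16 mm (y), 26 mm high, on its middle (44 mm in all). Origin: centre of the underside; z up.
- round_nest: fixed low dark steel dish with a round rim: outside 102 mm in diameter, inside 90 mm, rim 10 mm high, flat floor 6 mm above the bench. Any of the tools fits inside the rim. Origin: its centre, at bench height.
- square_nest: fixed low dark steel dish with a square rim: outside 102 x 102 mm, inside 90 x 90 mm, rim 10 mm high, flat floor 6 mm above the bench. Any of the tools fits inside the rim. Origin: its centre, at bench height; x and y along its sides.
- park_pad: fixed black rubber pad 110 x 110 mm, 6 mm thick, empty at the start: the parking place. Origin: centre of its underside; x and y along its sides.
- lift: fixed sample lift, base 140 (x) x 150 (y) mm; sprung bare aluminium platform 110 x 110 x 6 mm over its middle, top 78 mm above the bench when up; nothing on the lift is higher. At its front (-x) edge a sprung steel catch 26 mm wide with a knob 124 mm from the centre; once snapped in it overlaps the platform's edge by 5 mm. Origin: under the platform's centre, at bench height; z up.
- platform (a joint): how far the lift's platform has sunk, m: 0 up (at the start, and under a tool's mere weight). Springs push up with 8 N at 0, 16 N at the lowest stop, 0.021; riding over the catch adds about 6 N. Past 0.016 the catch snaps in by itself; on release the platform rises to about 0.0155 and stays down.
- dial_gauge: bystander: round steel dial gauge lying on its back, 56 mm in diameter, 17 mm high, white face, its stem reaching out to 68 mm along its x. Origin: centre of the underside of the round case.
- jar: bystander: closed amber glass jar with a white cap, 48 mm in diameter, 65 mm high. Origin: centre of the underside.
Things that resemble listed ones, but are neither listed nor needed, are in the scene too. Leave any purple or yellow look-alike of the round_nest alone.

How it is judged:
On the way:
1. one of the tools is parked upright on the rubber pad (((horizontal distance between round_tool and park_pad below 0.03 m and z of round_tool in the frame of park_pad below 0.01 m and angle between round_tool's own z axis and vertical below 0.1 rad) or (horizontal distance between square_tool and park_pad below 0.03 m and z of square_tool in the frame of park_pad below 0.01 m and angle between square_tool's own z axis and vertical below 0.1 rad) or (horizontal distance between bar_tool and park_pad below 0.03 m and z of bar_tool in the frame of park_pad below 0.01 m and angle between bar_tool's own z axis and vertical below 0.1 rad))), for 0.2 s.
At the end, for the whole second after the job is handed in: Round tool flat on the round nest's floor and square tool on the square nest's, each within 13 mm of centre; bar tool flat on the lift's platform within 15 mm of centre, the platform held down by its catch (sunk 13.5 to 18 mm); all upright, released, at rest (horizontal distance between round_tool and round_nest below 0.013 m and z of round_tool in the frame of round_nest between 0.003 and 0.009 m and angle between each of round_tool, square_tool, bar_tool's own z axis and vertical below 0.06 rad and linear speed of each of round_tool, square_tool, bar_tool below 0.01 m/s and angular speed of each of round_tool, square_tool, bar_tool below 0.1 rad/s and horizontal distance between square_tool and square_nest below 0.013 m and z of square_tool in the frame of square_nest between 0.003 and 0.009 m and horizontal distance between bar_tool and lift below 0.015 m and z of bar_tool in the frame of lift between 0.053 and 0.067 m and value of joint platform between 0.0135 and 0.018 m); the robot touches nothing.
It fails at once if the platform is pushed down without the bar tool on it (value of joint platform above 0.012 m and (horizontal distance between bar_tool and lift above 0.045 m or z of bar_tool in the frame of lift above 0.085 m)).
It fails at once if a tool is tipped over (angle between any of round_tool, square_tool, bar_tool's own z axis and vertical above 0.7 rad).
It fails at once if the dial gauge or the amber jar is moved (distance of any of dial_gauge, jar from where it was at the start of the episode above 0.02 m).
It also fails if it takes over 118 s, if anything falls off the work surface, if the arm or the gripper's body presses on something with over 40 N, if the wrist force passes 120 N, or if a joint passes its speed limit or range.

### The arm

A 7-joint arm with a two-finger parallel gripper is mounted at the origin on the work surface. World frame = base frame: x ahead of the robot, y to its left, z up, the work surface at z = 0. Lengths are in m, angles in rad, forces in N, time in s.
With the tool pointing down it reaches from about 0.4 to 0.85 m from the base axis. Payload 10.4 kg.
Tool frame: the origin (TCP) lies where the fingers leave the gripper's body, on its centre line; the fingertips stand 73 mm ahead of it and the grasp point (between the pads) lies 54 mm ahead of it; z points along the fingers, y is the direction in which the jaws open and shut (so a half turn about z gives the same grasp; the last joint's range is limited). The gripper opens to 85 mm and grips with 20 to 120 N. Pads are 22 mm wide; open, the fingers measure 114 mm over their backs; the gripper's body (76 mm by 85 mm) begins 54 mm behind the grasp point. The pads swing forward as they close: fully open they stand 13 mm farther back than shut.
Start: joints at [-1.32, 0.332, -0.065, 1.46, 0.022, 1.35, -0.088], TCP at [0.169, 0.602, 0.304] pointing down, gripper open.
Joint ranges: [-2.6, 2.6], [-0.5, 2.12], [-1.47, 1.34], [0.16, 2.42], [-1.27, 4.41], [0.06, 2.06], [-2.6, 2.6]. Speed limits (rad/s): [2.22, 2.22, 2.79, 2.79, 3.14, 3.14, 3.14].

### API

Orientations are given as a unit quaternion [x, y, z, w].
In Python, from workcell import get_obs, camera, camera_model, hand_in gives the robot as it stands.
- The arm moves only by the shell command python3 -m crank 'ROWS' [FORCE]. ROWS is text: rows parted by semicolons, each of 7 numbers parted by spaces: the shift along the tool's x, y, z in units of 40 mm (1.0 is 40 mm), then the turn, a rotation vector about the tool's x, y, z in units of 8 degrees (1.0 is 8 degrees), then the finger opening in mm, from 0 to 85.4. In form: x y z ax ay az jaw; .... A call has exactly 10 rows; each row shifts and turns the pose as measured when the row begins, along the tool's axes as they then stand; what a row does not reach is not made up. A row lasts 1/10 s, in which the tool goes at most 50 mm and 8.59 degrees, less where a joint would pass 70% of its speed; a pose out of reach is approached as far as the arm can. A call is refused whole if a number of a shift passes 1 or a number of a turn 1, either way. A call with a gripper value outside its range is refused whole. The fingers move at their own pace and stop on an object; FORCE is the grip in N (left out, the last holds). Time passes only in rows, so rows that do not move let the fingers close, or fill a call up. It gives the time, the measured TCP pose, the force and the opening at its end, in the units of the state.
- get_obs(): the state, without advancing time (a new reading comes with each control period).
- camera(name): name is "scene" or "top" or "wrist"; returns (picture, depth): 400x640x3 uint8, red, green, blue; 400x640 float32, m along the optical axis (not along the pixel's ray), 0 where there is no reading.
- camera_model(name): a dict with "fx", "fy", "cx", "cy" (pixels), "position" and "rotation" of the camera in the world; the wrist camera has in their place "hand_eye" (4x4, takes a point from camera to tool coordinates, whose origin is the TCP and whose axes are the flange's). Camera axes: x right, y up, looking along -z (the intrinsics and any distortion apply to the point x, -y, -z); pixel columns grow to the right and rows downward; lengths in m; the calibration is good to about 2 mm. A picture is of the moment at which its call begins: read the wrist's pose just before it. camera_model takes no time and is no camera call.
- hand_in(): hands the job in, once; it reports no verdict.
The state is a dict: "clock": time; "joint_pos": joint angles; "joint_velocities": joint speeds; "tau": joint torques, N m; "position": TCP position; "ee_rot": TCP orientation; "ft_force": force on the tool from outside, world axes, zero at the start; "torque": the same for the moment, N m; "grip_width": opening from 0.0 (shut) to 1.0 (fully open).
Only numpy, scipy, OpenCV 4.12 (cv2) and the standard library are available. Lean on these libraries where they do the work, as an engineer would, in place of code of your own. Each camera call takes 0.05 s, during which the arm holds its last target.

## Working session

There is one attempt and no reset: what is moved stays moved. The work goes in short steps, Python scripts to look and compute and a shell command to move; the robot and the scene stay as the last step left them, time stands still between calls to the robot, and variables do not carry over. Pictures are saved under pics/ and viewed, and the job is handed in when it is done.

```bash
ls; mkdir -p pics; cat > h.py <<'E'
import numpy as np,cv2
from workcell import get_obs,camera,camera_model,hand_in
from scipy.spatial.transform import Rotation as R
def snap(name,fn):
    o=get_obs(); p,d=camera(name); cv2.imwrite(f'pics/{fn}.png',p[:,:,::-1]); np.savez(f'pics/{fn}.npz',p=p,d=d,pos=o['position'],rot=o['ee_rot']); return p,d
def world(name,d,o=None,pose=None):
    m=camera_model(name); v,u=np.mgrid[0:400,0:640].astype(float)
    x=(u-m['cx'])/m['fx']*d; y=(v-m['cy'])/m['fy']*d
    P=np.stack([x,-y,-d],-1)
    if name=='wrist':
        H=np.array(m['hand_eye']); P=P@H[:3,:3].T+H[:3,3]
        Rt=R.from_quat(pose[1]).as_matrix(); return P@Rt.T+np.array(pose[0])
    rot=np.array(m['rotation']); 
    if rot.shape!=(3,3): rot=R.from_quat(rot).as_matrix()
    return P@rot.T+np.array(m['position'])
E
python3 - <<'E'
from h import *
print(get_obs())
for n in ['top','scene','wrist']:
    print(n,camera_model(n)); snap(n,n+'0')
E
```

```text
pics
{'clock': 0.0, 'joint_pos': array([-1.31960752,  0.33285504, -0.06467147,  1.46093343,  0.02156016,
        1.34991641, -0.08852561]), 'joint_velocities': array([-0.00106483, -0.00152108, -0.00039931,  0.00125556, -0.00067742,
        0.00025312,  0.00215926]), 'tau': array([ 1.05019476e-04, -6.25468183e+01,  4.90721629e-02, -3.91590357e+01,
        1.62220857e-02,  1.02074406e-02,  1.23847983e-05]), 'position': array([0.16892035, 0.60145407, 0.30313006]), 'ee_rot': array([ 1.36487266e-01,  9.90641571e-01, -7.05095606e-04, -7.82982500e-05]), 'ft_force': array([ 0.34600528,  0.00997923, -0.32625872]), 'torque': array([ 0.01702688, -0.01621141,  0.00282298]), 'grip_width': 0.9966249021504165}
top {'fx': 471.87535217964347, 'fy': 471.87535217964347, 'cx': 322.128101592485, 'cy': 208.94092228071435, 'position': array([ 0.30824807, -0.00366229,  1.1436498 ]), 'rotation': array([ 0.07750281, -0.07514742, -0.70286841,  0.70308049])}
scene {'fx': 416.8795319922808, 'fy': 416.8795319922808, 'cx': 330.9450867435384, 'cy': 206.6256599788764, 'position': array([1.06200367, 0.08979169, 0.7756477 ]), 'rotation': array([0.20885047, 0.24075139, 0.70961735, 0.62838163])}
wrist {'fx': 293.79363441872414, 'fy': 293.79363441872414, 'cx': 319.41189232770785, 'cy': 197.6848640467333, 'hand_eye': array([[ 1.74536977e-04,  9.46314049e-01,  3.23248652e-01,
         8.36961879e-02],
       [ 9.99999978e-01, -1.26780062e-04, -1.68796435e-04,
         4.54937169e-04],
       [-1.18752953e-04,  3.23248674e-01, -9.46314050e-01,
        -7.05922736e-02],
       [ 0.00000000e+00,  0.00000000e+00,  0.00000000e+00,
         1.00000000e+00]])}
```

View pics/top0.png

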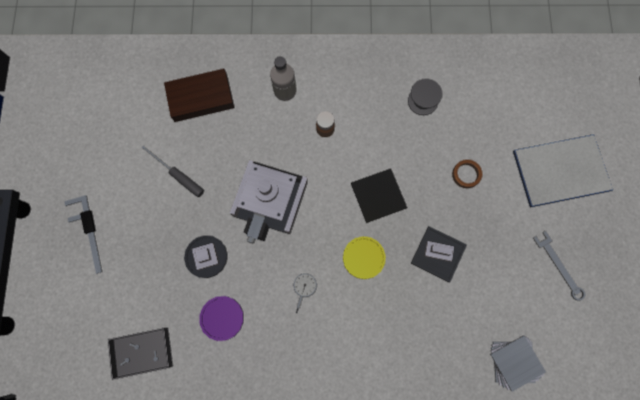

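View pics/scene0.png

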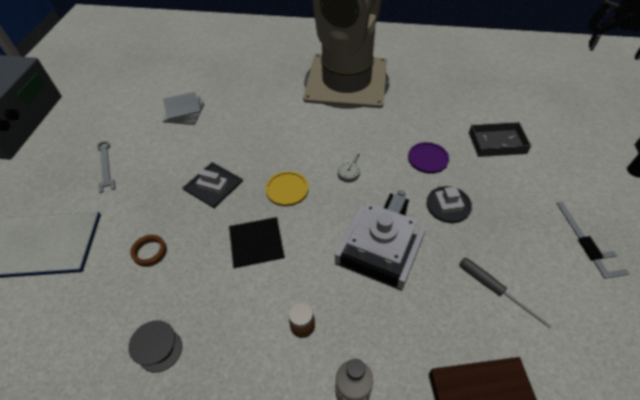

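View pics/wrist0.png

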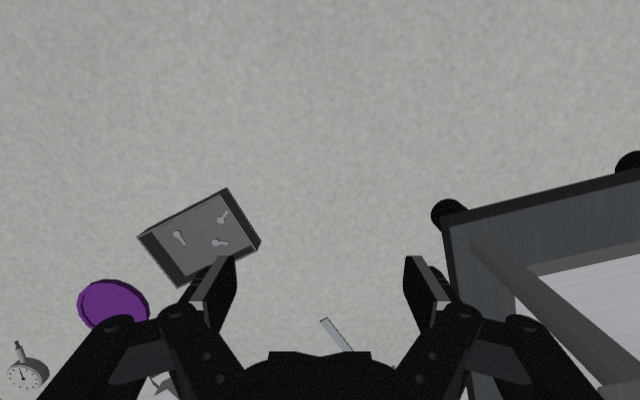

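The square tool is in the round nest (206,256). The bar tool is in the square nest (439,253), and the round tool is on the lift (266,190). The pad (379,195) is empty, the gauge is at (305,286) and the jar at (325,124). Next I'll measure the positions.

```bash
cat > m.py <<'E'
from h import *
z=np.load('pics/top0.npz'); d=z['d'];p=z['p'];W=world('top',d)
print('bench z',np.median(W[340:390,200:450,2]))
def reg(u0,v0,r,zl,zh,name):
    w=W[v0-r:v0+r,u0-r:u0+r]; m=(w[...,2]>zl)&(w[...,2]<zh)&(d[v0-r:v0+r,u0-r:u0+r]>0)
    P=w[m]; 
    if len(P)<5: print(name,'none');return
    (c,s,a)=cv2.minAreaRect((P[:,:2]*1000).astype(np.float32))
    print(name,len(P),'mean',P.mean(0).round(4),'rect',np.round(c,1),np.round(s,1),round(a,1),'zmed',np.median(P[:,2]).round(4))
reg(206,256,30,.003,.016,'rnest rim')
reg(206,256,16,.04,.058,'sq post')
reg(206,256,22,.019,.035,'sq slab')
reg(439,253,35,.003,.016,'snest')
reg(439,250,22,.04,.058,'bar rib')
reg(439,250,25,.019,.035,'bar slab')
reg(379,195,35,.003,.012,'pad')
reg(266,190,45,.065,.085,'plat')
reg(266,190,25,.11,.13,'round post')
reg(266,190,25,.09,.103,'round disc')
reg(305,286,30,.008,.03,'gauge')
reg(325,124,20,.05,.08,'jar')
reg(258,228,20,.02,.09,'catch')
E
python3 m.py
python3 - <<'E'
import cv2
i=cv2.imread('pics/top0.png')[110:310,170:490]
cv2.imwrite('pics/c0.png',cv2.resize(i,None,fx=2.5,fy=2.5,interpolation=2))
E
```

```text
bench z -0.00018054043992554725
rnest rim 933 mean [0.4419 0.2811 0.007 ] rect [444.8 283. ] [142.3 142.9] 1.6 zmed 0.0067
sq post 153 mean [0.4408 0.2788 0.0484] rect [441.3 279.4] [28.3 27.5] 18.3 zmed 0.0485
sq slab 309 mean [0.4401 0.2759 0.0235] rect [441.1 279.2] [52.7 52.8] 17.5 zmed 0.023
snest 1489 mean [ 0.4464 -0.2819  0.007 ] rect [ 452.1 -280.3] [167.9 169.7] 0.0 zmed 0.0065
bar rib 149 mean [ 0.4531 -0.279   0.0493] rect [ 453.2 -279.3] [46.2 16.4] 79.7 zmed 0.0496
bar slab 249 mean [ 0.4516 -0.2759  0.024 ] rect [ 453.7 -279.8] [64.9 36.7] 78.3 zmed 0.0238
pad 1760 mean [ 0.5946 -0.1406  0.0058] rect [ 596.8 -141.1] [174.1 177.2] 89.5 zmed 0.0055
plat 1931 mean [0.5751 0.131  0.076 ] rect [561.1 137.3] [110.9 164.6] 72.0 zmed 0.0767
round post 150 mean [0.5869 0.1294 0.1203] rect [587.1 129.5] [28.7 29.1] 21.9 zmed 0.1206
round disc 288 mean [0.5838 0.1284 0.0953] rect [586.8 129.9] [54.8 53.4] 1.1 zmed 0.0952
gauge 475 mean [0.37   0.0418 0.0157] rect [356.4  38.9] [89.1 53.1] 5.5 zmed 0.0159
jar 260 mean [ 0.7695 -0.0075  0.063 ] rect [771.3  -8. ] [41.8 42.9] 33.4 zmed 0.0636
catch 711 mean [0.5118 0.1473 0.0672] rect [508.8 158.3] [104.5  84.5] 83.2 zmed 0.0675
```

View pics/c0.png

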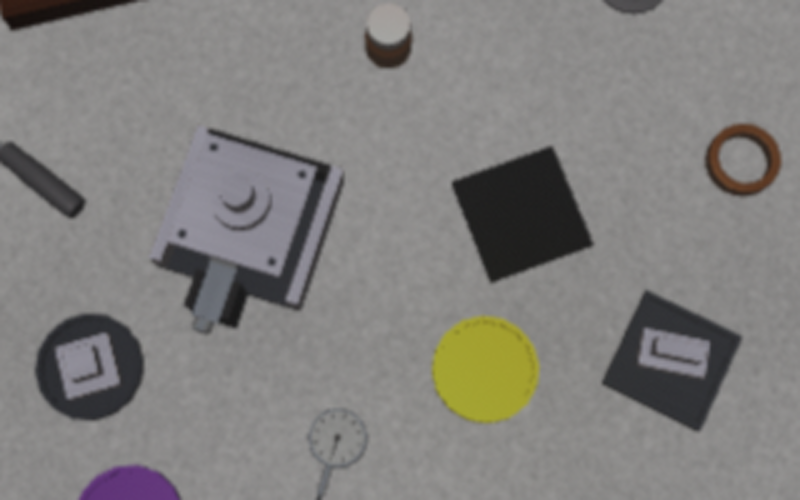

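```bash
cat > m2.py <<'E'
from h import *
z=np.load('pics/top0.npz'); d=z['d'];p=z['p'].astype(int);W=world('top',d)
def fit(mask,name):
    n,l,s,c=cv2.connectedComponentsWithStats(mask.astype(np.uint8)); i=1+np.argmax(s[1:,4]); 
    m=(l==i).astype(np.uint8); m=cv2.morphologyEx(m,cv2.MORPH_OPEN,np.ones((3,3)))
    P=(W[m>0][:,:2]*1000).astype(np.float32); h=cv2.convexHull(P)
    r=cv2.minAreaRect(h); e=cv2.minEnclosingCircle(h); print(name,len(P),np.round(r[0],1),np.round(r[1],1),round(r[2],1),'circ',np.round(e[0],1),round(e[1],1))
def win(u0,v0,r):
    m=np.zeros((400,640),bool); m[v0-r:v0+r,u0-r:u0+r]=1; return m
g=p.sum(2)
for (u,v,n) in [(206,256,'rnest'),(439,253,'snest'),(379,195,'pad')]:
    w=win(u,v,34); print(n,np.percentile(g[w],[5,20,50,80]))
    zz=W[...,2]
    k=w&((g<220)|(zz>.018)); 
    fit(k,n)
w=win(266,195,50)
k=w&(W[...,2]>.074)&(W[...,2]<.13)
fit(k,'plat')
k=win(258,228,20)&(W[...,2]>.06)&(W[...,2]<.073); fit(k,'catch')
k=win(285,205,40)&(W[...,2]>.02)&(W[...,2]<.065); fit(k,'side')
E
python3 m2.py
```

```text
rnest [144. 236. 408. 417.]
rnest 1355 [382.  164.2] [366.3  98.5] 63.4 circ [385.9 162.2] 183.2
snest [150. 155. 402. 415.]
snest 1714 [ 372.6 -187. ] [128.9 366.7] 38.7 circ [ 389.5 -173.5] 188.3
pad [ 92.  94. 405. 421.]
pad 1846 [ 478.6 -113.9] [141.5 380.4] 77.5 circ [484.8 -85.8] 194.8
plat 1924 [586.3 128.9] [110.3 110.7] 72.5 circ [584.9 130.2] 75.2
catch 387 [501.  156.1] [44.1 69.2] 73.6 circ [500.2 154. ] 35.2
side 376 [566.2  68.1] [ 24.9 139.8] 73.6 circ [566.4  68.7] 70.3
```

```bash
sed -i 's/P=(W\[m>0\]/P=(W[(m>0)\&(d>0)]/' m2.py; python3 m2.py|grep -v '\[1'; python3 m2.py
```

```text
rnest 1349 [440.7 280.8] [ 99.5 100.1] 4.3 circ [440.7 282.3] 51.9
pad [ 92.  94. 405. 421.]
catch 387 [501.  156.1] [44.1 69.2] 73.6 circ [500.2 154. ] 35.2
side 376 [566.2  68.1] [ 24.9 139.8] 73.6 circ [566.4  68.7] 70.3
rnest [144. 236. 408. 417.]
rnest 1349 [440.7 280.8] [ 99.5 100.1] 4.3 circ [440.7 282.3] 51.9
snest [150. 155. 402. 415.]
snest 1710 [ 447.9 -280.2] [100.7 100.5] 62.9 circ [ 446.5 -279.5] 68.3
pad [ 92.  94. 405. 421.]
pad 1839 [ 594.6 -139.7] [108.8 108.5] 20.7 circ [ 593.9 -138.8] 73.5
plat 1924 [586.3 128.9] [110.3 110.7] 72.5 circ [584.9 130.2] 75.2
catch 387 [501.  156.1] [44.1 69.2] 73.6 circ [500.2 154. ] 35.2
side 376 [566.2  68.1] [ 24.9 139.8] 73.6 circ [566.4  68.7] 70.3
```

```bash
cat > g.py <<'E'
import sys
from h import *
# usage: g.py x y z phi(deg of tool y in world)
a=[float(v) for v in sys.argv[1:]]; o=get_obs(); M=R.from_quat(o['ee_rot']).as_matrix()
f=np.deg2rad(a[3]); y=np.array([np.cos(f),np.sin(f),0]); zz=np.array([0,0,-1.]); x=np.cross(y,zz); T=np.stack([x,y,zz],1)
dp=np.array(a[:3])-o['position']
print('t',round(o['clock'],2),'pos',o['position'].round(4),'phi',np.rad2deg(np.arctan2(M[1,1],M[0,1])).round(1),'q7',o['joint_pos'][6].round(2),'F',o['ft_force'].round(1),'w',(o['grip_width']*85.4).round(1))
print('shift now-frame',(M.T@dp/.04).round(3),'target-frame',(T.T@dp/.04).round(3),'turn',(np.rad2deg(R.from_matrix(M.T@T).as_rotvec())/8).round(3))
E
python3 -m crank '0 0 0 0 0 0.7 85;0 0 0 0 0 0.7 85;0 0 0 0 0 0.7 85;0 0 0 0 0 0.7 85;0 0 0 0 0 0.7 85;0 0 0 0 0 0.7 85;0 0 0 0 0 0.7 85;0 0 0 0 0 0.7 85;0 0 0 0 0 0.7 85;0 0 0 0 0 0.7 85' 60
python3 g.py 0.587 0.1295 0.25 18
```

```text
clock: 1.15
position: [0.1687, 0.6002, 0.2995]
ee_rot: [0.601, 0.799, -0.004, 0.002]
ft_force: [0.3, -0.0, 0.6]
grip_width: 0.994Traceback (most recent call last):
  File "g.py", line 7, in <module>
    print('t',round(o['clock'],2),'pos',o['position'].round(4),'phi',np.rad2deg(np.arctan2(M[1,1],M[0,1])).round(1),'q7',o['joint_pos'][6].round(2),'F',o['ft_force'].round(1),'w',(o['grip_width']*85.4).round(1))
                                                                                                                                                                                   ^^^^^^^^^^^^^^^^^^^^^^^^^^^^
AttributeError: 'float' object has no attribute 'round'
```

```bash
sed -i "s/(o\['grip_width'\]\*85.4).round(1)/round(o['grip_width']*85.4,1)/" g.py
python3 g.py 0.587 0.1295 0.25 18
```

```text
t 1.15 pos [0.1687 0.6002 0.2995] phi 16.1 q7 -1.07 F [ 0.3 -0.   0.6] w 84.9
shift now-frame [-14.203   6.777   1.311] target-frame [-14.423   6.31    1.238] turn [-0.029  0.05  -0.231]
```

```bash
python3 -m crank '-0.9 0.4 0.06 0 0 -0.02 85;-0.9 0.4 0.06 0 0 -0.02 85;-0.9 0.4 0.06 0 0 -0.02 85;-0.9 0.4 0.06 0 0 -0.02 85;-0.9 0.4 0.06 0 0 -0.02 85;-0.9 0.4 0.06 0 0 -0.02 85;-0.9 0.4 0.06 0 0 -0.02 85;-0.9 0.4 0.06 0 0 -0.02 85;-0.9 0.4 0.06 0 0 -0.02 85;-0.9 0.4 0.06 0 0 -0.02 85' 
python3 g.py 0.587 0.1295 0.25 18
```

```text
clock: 2.15
position: [0.429, 0.294, 0.2734]
ee_rot: [0.586, 0.81, -0.005, 0.0]
ft_force: [1.2, 0.2, -0.3]
grip_width: 0.995
t 2.15 pos [0.429  0.294  0.2734] phi 18.2 q7 -0.34 F [ 1.2  0.2 -0.3] w 84.9
shift now-frame [-5.138  2.469  0.601] target-frame [-5.132  2.485  0.586] turn [-0.058  0.049  0.03 ]
```

```bash
python3 -m crank '-0.8 0.4 0.05 0 0 0 85;-0.8 0.4 0.05 0 0 0 85;-0.8 0.4 0.05 0 0 0 85;-0.8 0.4 0.05 0 0 0 85;-0.8 0.4 0.05 0 0 0 85;-0.8 0.4 0.05 0 0 0 85;-0.3 0.15 0.05 0 0 0 85;-0.1 0.05 0.05 0 0 0 85;0 0 0 -0.05 0.05 0 85;0 0 0 0 0 0 85' 
python3 g.py 0.587 0.1295 0.18 18
python3 -c "
from h import *
snap('wrist','w1')"
```

```text
clock: 3.15
position: [0.599, 0.1168, 0.2554]
ee_rot: [0.588, 0.809, -0.002, -0.001]
ft_force: [-0.5, 0.1, -0.4]
grip_width: 0.997
t 3.15 pos [0.599  0.1168 0.2554] phi 17.9 q7 0.17 F [-0.5  0.1 -0.4] w 85.2
shift now-frame [ 0.396 -0.18   1.884] target-frame [ 0.395 -0.186  1.884] turn [-0.027  0.005 -0.008]
```

View pics/w1.png

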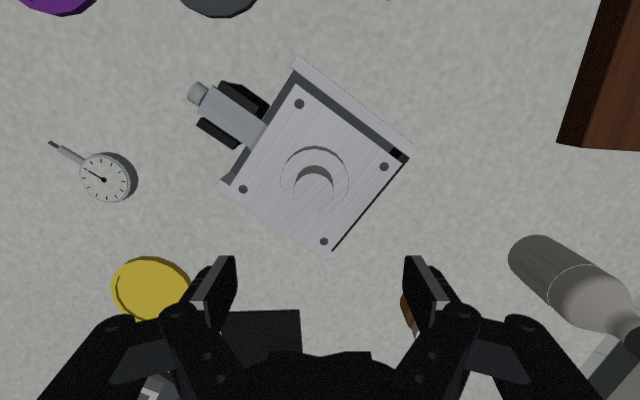

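```bash
cat > wm.py <<'E'
import sys
from h import *
# wm.py file zlo zhi [u0 v0 r]: largest comps of points in z-band
f=sys.argv[1]; zl,zh=map(float,sys.argv[2:4]); z=np.load(f'pics/{f}.npz'); d=z['d']; W=world('wrist',d,pose=(z['pos'],z['rot']))
k=(d>0.12)&(W[...,2]>zl)&(W[...,2]<zh)
n,l,s,c=cv2.connectedComponentsWithStats(k.astype(np.uint8))
for i in np.argsort(-s[1:,4])[:6]+1:
    m=cv2.morphologyEx((l==i).astype(np.uint8),cv2.MORPH_OPEN,np.ones((3,3)))
    P=W[m>0]
    if len(P)<40: continue
    r=cv2.minAreaRect((P[:,:2]*1000).astype(np.float32)); print(c[i].round(),len(P),np.round(r[0],1),np.round(r[1],1),round(r[2],1),'z',np.median(P[:,2]).round(4))
E
echo post; python3 wm.py w1 .112 .135; echo disc; python3 wm.py w1 .088 .1; echo plat; python3 wm.py w1 .07 .135
```

```text
post
[313. 190.] 1338 [588.4 133. ] [29.4 29.3] 42.0 z 0.1225
[617. 320.] 1178 [873.  103.2] [34.4 22.2] 71.4 z 0.12
disc
[314. 175.] 2074 [587.9 133.1] [54.6 54.8] 20.2 z 0.0965
[584. 293.] 1107 [866.3 104.6] [59.6 34.4] 73.9 z 0.0948
plat
[312. 171.] 15665 [585.2 132.1] [110.4 113.9] 72.5 z 0.0788
[593. 300.] 4777 [868.6 104.3] [60.2 39.5] 73.1 z 0.1009
[237.  97.] 126 [506.8 175.5] [ 7.4 32.4] 69.0 z 0.0708
[216. 134.] 177 [497.  141.3] [ 8.2 33.4] 73.0 z 0.0708
[195.  94.] 156 [474.5 167.3] [10.1 11.2] 73.1 z 0.0714
```

```bash
python3 g.py 0.5877 0.132 0.175 18;  python3 -m crank '0.22 -0.12 0 0 0 0 85;0.2 -0.1 0 0 0 0 85;0.05 0 0.1 0 0 0 85;0 0 0.2 0 0 0 85;0 0 0.3 0 0 0 85;0 0 0.3 0 0 0 85;0 0 0.2 0 0 0 85;0 0 0.1 0 0 0 85;0 0 0 0 0 0 85;0 0 0 0 0 0 85' 
python3 g.py 0.5877 0.132 0.175 18
```

```text
t 3.2 pos [0.5988 0.1172 0.2554] phi 18.0 q7 0.17 F [-0.6  0.2  0. ] w 85.5
shift now-frame [ 0.439 -0.143  2.01 ] target-frame [ 0.438 -0.15   2.01 ] turn [-0.028  0.005 -0.003]
clock: 4.2
position: [0.5809, 0.1371, 0.2023]
ee_rot: [0.586, 0.81, -0.002, -0.002]
ft_force: [0.7, 0.2, 0.6]
grip_width: 0.993
t 4.2 pos [0.5809 0.1371 0.2023] phi 18.3 q7 0.15 F [0.7 0.2 0.6] w 84.8
shift now-frame [-0.175  0.125  0.681] target-frame [-0.174  0.122  0.682] turn [-0.04  -0.006  0.034]
```

```bash
 python3 -m crank '-0.1 0.06 0 0 0 0 85;-0.05 0.04 0 0 0 0 85;0 0 0 0 0 0 85;0 0 0.2 0 0 0 85;0 0 0.2 0 0 0 85;0 0 0.15 0 0 0 85;0 0 0.1 0 0 0 85;0 0 0 0 0 0 85;0 0 0 0 0 0 85;0 0 0 0 0 0 85' 
python3 g.py 0.5877 0.132 0.175 18
```

```text
clock: 5.2
position: [0.5874, 0.1321, 0.1746]
ee_rot: [0.586, 0.81, -0.002, -0.002]
ft_force: [0.7, -0.2, -0.3]
grip_width: 0.994
t 5.2 pos [0.5874 0.1321 0.1746] phi 18.3 q7 0.17 F [ 0.7 -0.2 -0.3] w 84.8
shift now-frame [-0.006  0.006 -0.011] target-frame [-0.006  0.006 -0.01 ] turn [-0.032 -0.005  0.033]
```

```bash
 python3 -m crank '0 0 0 0 0 0 60;0 0 0 0 0 0 40;0 0 0 0 0 0 20;0 0 0 0 0 0 20;0 0 0 0 0 0 20;0 0 0 0 0 0 20;0 0 0 0 0 0 20;0 0 0 0 0 0 20;0 0 0 0 0 0 20;0 0 0 0 0 0 20' 60
python3 g.py 0.5877 0.132 0.25 18
```

```text
clock: 6.2
position: [0.5878, 0.1323, 0.1757]
ee_rot: [0.586, 0.81, -0.001, -0.001]
ft_force: [-0.5, -0.9, 1.4]
grip_width: 0.32
t 6.2 pos [0.5878 0.1323 0.1757] phi 18.3 q7 0.17 F [-0.5 -0.9  1.4] w 27.4
shift now-frame [-0.003 -0.01  -1.857] target-frame [-0.005 -0.004 -1.857] turn [-0.02  -0.008  0.032]
```

```bash
 python3 -m crank '0 0 -0.2 0 0 0 20;0 0 -0.4 0 0 0 20;0 0 -0.4 0 0 0 20;0 0 -0.4 0 0 0 20;0 0 -0.3 0 0 0 20;0 0 -0.2 0 0 0 20;0 0 -0.1 0 0 0 20;0 0 0 0 0 0 20;0 0 0 0 0 0 20;0 0 0 0 0 0 20' 
python3 g.py 0.594 -0.140 0.22 18;python3 -c "
from h import *
snap('wrist','w2')"
```

```text
clock: 7.2
position: [0.5862, 0.1318, 0.2572]
ee_rot: [0.586, 0.81, -0.004, -0.003]
ft_force: [-0.4, -0.5, -2.4]
grip_width: 0.321
t 7.2 pos [0.5862 0.1318 0.2572] phi 18.2 q7 0.14 F [-0.4 -0.5 -2.4] w 27.4
shift now-frame [-6.515 -1.935  0.945] target-frame [-6.523 -1.915  0.929] turn [-0.068 -0.003  0.031]
```

View pics/w2.png

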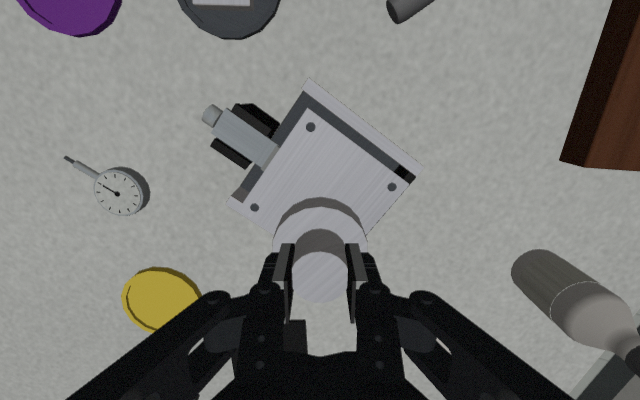

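The round tool is in the grip at (319,250), clear of the platform. I'll carry it to the pad.

```bash
 python3 -m crank '-0.4 -0.12 0 0 0 0 20;-0.8 -0.24 0 0 0 0 20;-0.8 -0.24 0 0 0 0 20;-0.8 -0.24 0 0 0 0 20;-0.8 -0.24 0.1 0 0 0 20;-0.8 -0.24 0.1 0 0 0 20;-0.8 -0.24 0.1 0 0 0 20;-0.6 -0.18 0.1 -0.05 0 0 20;-0.3 -0.1 0 0 0 0 20;0 0 0 0 0 0 20' 
python3 g.py 0.594 -0.140 0.105 18
```

```text
clock: 8.25
position: [0.5893, -0.1399, 0.2384]
ee_rot: [0.587, 0.81, -0.004, -0.002]
ft_force: [-0.4, 0.1, -3.1]
grip_width: 0.315
t 8.25 pos [ 0.5893 -0.1399  0.2384] phi 18.1 q7 0.64 F [-0.4  0.1 -3.1] w 26.9
shift now-frame [-0.036  0.138  3.334] target-frame [-0.039  0.111  3.335] turn [-0.058  0.009  0.016]
```

```bash
python3 -c "
from h import *
snap('wrist','w3')"; python3 wm.py w3 .003 .03
python3 -m crank '0 0.1 0.3 0 0 0 20;0 0 0.5 0 0 0 20;0 0 0.5 0 0 0 20;0 0 0.5 0 0 0 20;0 0 0.4 0 0 0 20;0 0 0.3 0 0 0 20;0 0 0.2 0 0 0 20;0 0 0.1 0 0 0 20;0 0 0.05 0 0 0 20;0 0 0 0 0 0 20' 
python3 g.py 0.594 -0.140 0.105 18
```

```text
[188.  92.] 9609 [440.6 -98.2] [102.  102.6] 82.5 z 0.0069
[330. 167.] 8249 [ 596.  -137.3] [110.2 109.3] 20.1 z 0.0065
[171. 249.] 6341 [ 449.6 -279. ] [104.7 102.3] 63.1 z 0.0076
[491. 314.] 1124 [ 847.5 -234.8] [74.5 30.9] 8.5 z 0.0068
[313. 336.] 901 [ 647.3 -343.8] [70.7 42.5] 8.3 z 0.0175
[530. 109.] 862 [758.6  -8.5] [21.9 47.1] 13.8 z 0.0179
clock: 9.3
position: [0.5966, -0.1208, 0.1158]
ee_rot: [0.578, 0.816, -0.001, -0.004]
ft_force: [0.3, -0.7, -3.5]
grip_width: 0.317
t 9.3 pos [ 0.5966 -0.1208  0.1158] phi 19.3 q7 0.69 F [ 0.3 -0.7 -3.5] w 27.1
shift now-frame [-0.432 -0.218  0.269] target-frame [-0.436 -0.21   0.27 ] turn [-0.039 -0.04   0.165]
```

View pics/w3.png

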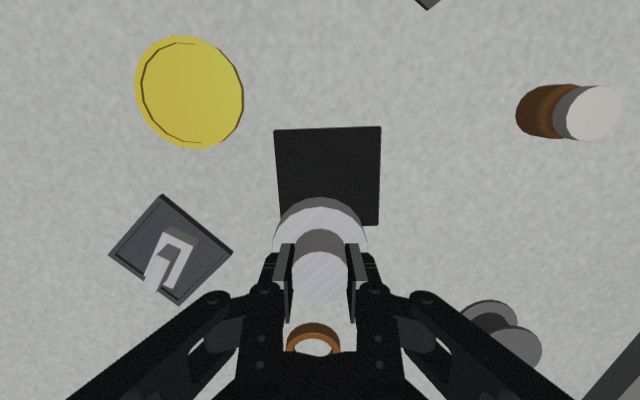

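```bash

python3 -m crank '-0.2 -0.1 0 0 0 0.1 20;-0.2 -0.1 0 0 0 0.06 20;0 0 0 0 0 0 20;0 0 0 0 0 0 20;0 0 0.08 0 0 0 20;0 0 0.08 0 0 0 20;0 0 0.05 0 0 0 20;0 0 0 0 0 0 20;0 0 0 0 0 0 20;0 0 0 0 0 0 20' 
python3 g.py 0.5955 -0.138 0.103 18
```

```text
clock: 10.3
position: [0.5948, -0.1409, 0.1085]
ee_rot: [0.589, 0.808, 0.0, -0.003]
ft_force: [-0.6, 0.7, -2.7]
grip_width: 0.321
t 10.3 pos [ 0.5948 -0.1409  0.1085] phi 17.9 q7 0.71 F [-0.6  0.7 -2.7] w 27.4
shift now-frame [0.063 0.04  0.138] target-frame [0.063 0.04  0.138] turn [-0.019 -0.031 -0.016]
```

```bash

python3 -m crank '0.03 0.02 0.04 0 0 0 20;0 0 0.04 0 0 0 20;0 0 0.04 0 0 0 20;0 0 0.03 0 0 0 20;0 0 0 0 0 0 20;0 0 0 0 0 0 20;0 0 0 0 0 0 20;0 0 0 0 0 0 20;0 0 0 0 0 0 20;0 0 0 0 0 0 20' 
python3 g.py 0.5955 -0.138 0.103 18
```

```text
clock: 11.3
position: [0.5956, -0.1392, 0.1038]
ee_rot: [0.589, 0.808, 0.001, -0.002]
ft_force: [-1.3, 0.5, -1.0]
grip_width: 0.318
t 11.3 pos [ 0.5956 -0.1392  0.1038] phi 17.9 q7 0.71 F [-1.3  0.5 -1. ] w 27.2
shift now-frame [0.03  0.006 0.02 ] target-frame [0.03  0.006 0.02 ] turn [-0.011 -0.036 -0.014]
```

Starting to make contact. I'll press a touch more, release, then rise.

```bash

python3 -m crank '0 0 0.03 0 0 0 20;0 0 0.02 0 0 0 20;0 0 0 0 0 0 45;0 0 0 0 0 0 60;0 0 0 0 0 0 60;0 0 0 0 0 0 60;0 0 -0.2 0 0 0 60;0 0 -0.4 0 0 0 60;0 0 -0.6 0 0 0 60;0 0 -0.6 0 0 0 60' 
python3 g.py 0.453 -0.278 0.2 -10
python3 -m crank '0 0 -0.5 0 0 0.6 60;0 0 -0.2 0 0 0.6 60;0 0 0 0 0 0.6 60;0 0 0 0 0 0.6 60;0 0 0 0 0 0.6 60;0 0 0 0 0 0.4 60;0 0 0 0 0 0.2 60;0 0 0 0 0 0 60;0 0 0 0 0 0 60;0 0 0 0 0 0 60'
python3 g.py 0.453 -0.278 0.2 -10
python3 -c "
from h import *
snap('wrist','w4')"; python3 wm.py w4 .04 .056;python3 wm.py w4 .02 .032;echo;python3 wm.py w4 .003 .056
```

```text
clock: 12.3
position: [0.5951, -0.1398, 0.1781]
ee_rot: [0.589, 0.808, 0.0, -0.004]
ft_force: [-0.5, 0.3, -0.0]
grip_width: 0.7
t 12.3 pos [ 0.5951 -0.1398  0.1781] phi 17.9 q7 0.67 F [-0.5  0.3 -0. ] w 59.8
shift now-frame [-2.197 -4.443 -0.543] target-frame [-4.02  -2.898 -0.548] turn [-0.042 -0.037  3.482]
clock: 13.3
position: [0.598, -0.1419, 0.2246]
ee_rot: [0.777, 0.629, 0.006, 0.002]
ft_force: [-0.0, 0.2, -0.4]
grip_width: 0.703
t 13.3 pos [ 0.598  -0.1419  0.2246] phi -12.0 q7 0.17 F [-0.   0.2 -0.4] w 60.0
shift now-frame [-4.089 -2.84   0.556] target-frame [-3.981 -2.978  0.614] turn [ 0.075 -0.05  -0.256]
[598. 257.] 4906 [ 847.8 -259.3] [76.3 80.2] 8.9 z 0.0503
[314. 195.] 928 [ 595.5 -138.2] [29.3 29. ] 47.2 z 0.0504
[504.   3.] 171 [766.2 -23.5] [ 4.4 21.4] 71.4 z 0.0433
[315. 182.] 1525 [ 595.7 -138.4] [54.9 55.1] 80.4 z 0.0245
[563. 238.] 369 [ 835.3 -248. ] [45.5 16.2] 52.0 z 0.0251
[481.  11.] 235 [759.4 -22.1] [ 5.6 29.1] 52.4 z 0.0255

[315. 177.] 11134 [ 596.3 -137.6] [110.2 109.7] 20.3 z 0.0068
[155. 174.] 8442 [440.7 -98.2] [103.1 102.3] 36.8 z 0.0069
[584. 249.] 7385 [ 848.1 -258.6] [77.4 79.8] 0.3 z 0.0498
[26. 38.] 3501 [383.5  38.1] [55.2 37.8] 59.1 z 0.0172
[486.   9.] 1102 [763.4 -21. ] [11.6 39.6] 61.1 z 0.0307
[195. 288.] 927 [ 436.6 -238.5] [44.2 42.2] 62.9 z 0.0071
```

View pics/w4.png

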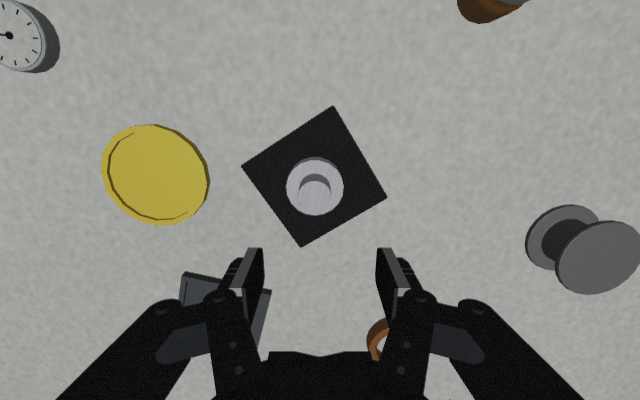

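```bash

python3 -m crank '-0.3 -0.2 0 0 0 -0.1 60;-0.6 -0.4 0 0 0 -0.1 60;-0.7 -0.5 0 0 0 -0.05 60;-0.7 -0.5 -0.1 0 0 0 60;-0.6 -0.5 0 0 0 0 60;-0.4 -0.3 0 0 0 0 60;-0.2 -0.15 0 0 0 0 60;0 0 0 0 0 0 60;0 0 0 0 0 0 60;0 0 0 0 0 0 60' 
python3 g.py 0.4545 -0.2765 0.117 -10
python3 -c "
from h import *
snap('wrist','w5')"; python3 wm.py w5 .04 .056;python3 wm.py w5 .02 .032;echo;python3 wm.py w5 .003 .056
```

```text
clock: 14.35
position: [0.4627, -0.2689, 0.2254]
ee_rot: [0.764, 0.646, 0.006, 0.001]
ft_force: [0.1, -0.1, 0.2]
grip_width: 0.702
t 14.35 pos [ 0.4627 -0.2689  0.2254] phi -9.6 q7 0.44 F [ 0.1 -0.1  0.2] w 59.9
shift now-frame [-0.241 -0.195  2.708] target-frame [-0.223 -0.169  2.711] turn [ 0.064 -0.052  0.054]
[463.  12.] 1063 [ 593.9 -144.7] [17.9 30.4] 77.4 z 0.0502
[311. 207.] 896 [ 454.6 -277.3] [46.4 16. ] 78.0 z 0.0504
[443.  28.] 1724 [ 590.2 -149.1] [32.5 55.5] 63.6 z 0.0245
[311. 194.] 1367 [ 454.7 -276.8] [63.4 36. ] 78.3 z 0.0245
[ 96. 345.] 1279 [ 186.8 -408.3] [95.2 28. ] 24.3 z 0.0305

[443.  39.] 10845 [ 597.9 -142.1] [110.8 101.2] 20.2 z 0.0069
[307. 194.] 9485 [ 449.5 -279.1] [103.  102.2] 63.0 z 0.008
[260.  27.] 6162 [ 436.2 -123.7] [ 50.7 101.5] 80.6 z 0.0069
[504. 237.] 2668 [ 649.1 -358.3] [71.1 71.5] 43.2 z 0.0184
[ 96. 340.] 1735 [ 180.9 -399.1] [98.1 35.6] 34.3 z 0.0301
[542. 340.] 1313 [ 714.6 -518.8] [ 39.3 101.5] 36.2 z 0.0135
```

View pics/w5.png

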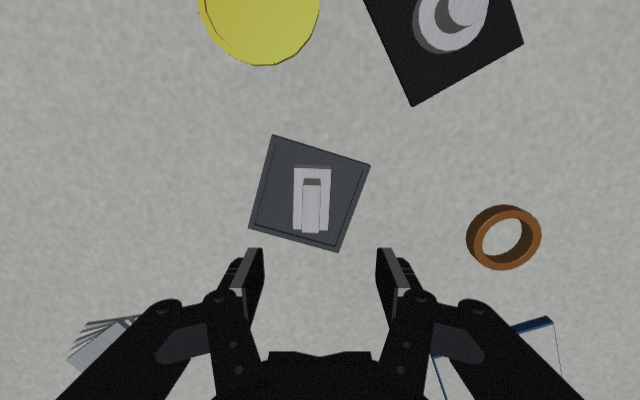

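The bar tool's rib is at (311,205). The nest is centred near (449.5,-279) mm and the bar at (454.6,-277). Moving in to grasp it.

```bash
python3 g.py 0.4546 -0.277 0.102 -11.8
python3 -m crank '-0.12 -0.1 0 0 0 0.1 60;-0.1 -0.08 0 0 -0.04 0.1 60;0 0 0 0.04 0 0.05 60;0 0 0.2 0 0 0 60;0 0 0.4 0 0 0 60;0 0 0.5 0 0 0 60;0 0 0.4 0 0 0 60;0 0 0.2 0 0 0 60;0 0 0 0 0 0 60;0 0 0 0 0 0 60'
python3 g.py 0.4546 -0.277 0.102 -11.8
```

```text
t 14.4 pos [ 0.4629 -0.2686  0.2254] phi -9.5 q7 0.44 F [ 0.4  0.1 -0.2] w 60.1
shift now-frame [-0.263 -0.198  3.082] target-frame [-0.247 -0.161  3.086] turn [ 0.064 -0.053  0.283]
clock: 15.4
position: [0.4556, -0.2745, 0.1527]
ee_rot: [0.774, 0.633, 0.001, 0.0]
ft_force: [0.6, -0.3, 0.5]
grip_width: 0.7
t 15.4 pos [ 0.4556 -0.2745  0.1527] phi -11.5 q7 0.48 F [ 0.6 -0.3  0.5] w 59.8
shift now-frame [-0.066 -0.015  1.267] target-frame [-0.065 -0.013  1.267] turn [ 0.013 -0.005  0.041]
```

```bash

python3 -m crank '-0.05 0 0.2 0 0 0.04 60;0 0 0.3 0 0 0 60;0 0 0.3 0 0 0 60;0 0 0.2 0 0 0 60;0 0 0.15 0 0 0 60;0 0 0.06 0 0 0 60;0 0 0 0 0 0 60;0 0 0 0 0 0 60;0 0 0 0 0 0 60;0 0 0 0 0 0 60'
python3 g.py 0.4546 -0.277 0.102 -11.8
```

```text
clock: 16.4
position: [0.4563, -0.2771, 0.1016]
ee_rot: [0.776, 0.631, 0.002, 0.002]
ft_force: [0.7, -0.5, 0.6]
grip_width: 0.705
t 16.4 pos [ 0.4563 -0.2771  0.1016] phi -11.8 q7 0.54 F [ 0.7 -0.5  0.6] w 60.2
shift now-frame [-0.005 -0.043 -0.011] target-frame [-0.005 -0.043 -0.011] turn [ 0.033 -0.004 -0.002]
```

```bash

python3 -m crank '0 -0.03 -0.01 0 0 0 40;0 0 0 0 0 0 20;0 0 0 0 0 0 8;0 0 0 0 0 0 8;0 0 0 0 0 0 8;0 0 0 0 0 0 8;0 0 0 0 0 0 8;0 0 0 0 0 0 8;0 0 0 0 0 0 8;0 0 0 0 0 0 8' 90
python3 g.py 0.4546 -0.277 0.102 -11.8
python3 -m crank '0 0 -0.2 0 0 0 8;0 0 -0.4 0 0 0 8;0 0 -0.6 0 0 0 8;0 0 -0.8 0 0 0 8;0 0 -0.8 0 0 0 8;0 0 -0.6 0 0 0 8;0 0 -0.4 0 0 0 8;0 0 -0.2 0 0 0 8;0 0 0 0 0 0 8;0 0 0 0 0 0 8'
python3 g.py 0.587 0.132 0.23 -11.8
python3 -c "
from h import *
snap('wrist','w6')"
```

```text
clock: 17.4
position: [0.4554, -0.277, 0.1029]
ee_rot: [0.776, 0.631, 0.002, 0.002]
ft_force: [0.2, 0.7, 1.8]
grip_width: 0.161
t 17.4 pos [ 0.4554 -0.277   0.1029] phi -11.8 q7 0.54 F [0.2 0.7 1.8] w 13.7
shift now-frame [-0.005 -0.02   0.022] target-frame [-0.004 -0.02   0.022] turn [ 0.042 -0.006 -0.001]
clock: 18.4
position: [0.4513, -0.2763, 0.2685]
ee_rot: [0.777, 0.63, 0.0, -0.001]
ft_force: [-0.3, -0.0, -4.1]
grip_width: 0.163
t 18.4 pos [ 0.4513 -0.2763  0.2685] phi -11.9 q7 0.38 F [-0.3 -0.  -4.1] w 13.9
shift now-frame [10.686  1.209  0.977] target-frame [10.685  1.234  0.962] turn [-0.01  -0.012 -0.018]
```

View pics/w6.png

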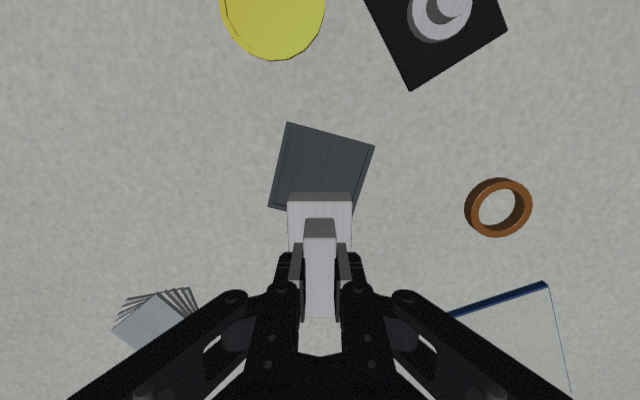

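```bash

python3 -m crank '0.5 0.05 0 0 0 0 8;0.9 0.1 0 0 0 0 8;0.9 0.1 0 0 0 0 8;0.9 0.1 0 0 0 0 8;0.9 0.1 0 0 0 0 8;0.9 0.1 0 0 0 0 8;0.9 0.1 0 0 0 0 8;0.9 0.1 0 0 0 0 8;0.9 0.1 0 0 0 0 8;0.6 0.1 0 0 0 0 8'
python3 g.py 0.5865 0.132 0.25 -11.8
```

```text
clock: 19.45
position: [0.5561, 0.0483, 0.2564]
ee_rot: [0.78, 0.626, -0.008, -0.005]
ft_force: [0.6, 0.2, -3.5]
grip_width: 0.163
t 19.45 pos [0.5561 0.0483 0.2564] phi -12.5 q7 -0.27 F [ 0.6  0.2 -3.5] w 13.9
shift now-frame [2.208 0.289 0.142] target-frame [2.204 0.315 0.159] turn [-0.128  0.038 -0.093]
```

```bash

python3 -m crank '0.5 0.05 0 0 0 0 8;0.5 0.05 0 0 0 -0.05 8;0.5 0.05 0 0 0 0 8;0.3 0.05 0 0 0 0 8;0.15 0.05 0 0 0 0 8;0.05 0 0 0 0 0 8;0 0 0 -0.1 0 0 8;0 0 0 0 0 0 8;0 0 0 0 0 0 8;0 0 0 0 0 0 8'
python3 g.py 0.5865 0.132 0.20 -11.8
python3 -c "
from h import *
snap('wrist','w7')"; python3 wm.py w7 .07 .09; python3 wm.py w7 .06 .073
```

```text
clock: 20.45
position: [0.584, 0.1281, 0.2523]
ee_rot: [0.778, 0.628, -0.006, 0.0]
ft_force: [-1.0, -0.5, -3.1]
grip_width: 0.168
t 20.45 pos [0.584  0.1281 0.2523] phi -12.2 q7 -0.37 F [-1.  -0.5 -3.1] w 14.3
shift now-frame [0.121 0.049 1.305] target-frame [0.109 0.041 1.306] turn [-0.049  0.068 -0.05 ]
[324. 175.] 11758 [585.2 132.1] [111. 114.] 72.1 z 0.0785
[635. 163.] 361 [853.2  98.3] [ 9.  40.1] 5.1 z 0.0737
[226. 160.] 139 [511.1 175. ] [ 8.1 29.9] 72.8 z 0.0707
[225. 199.] 171 [497.  141.7] [ 8. 32.] 71.7 z 0.0707
[192. 177.] 133 [474.8 167.3] [ 9.5 11.9] 78.0 z 0.0714
[226. 178.] 2894 [501.2 158.8] [45. 67.] 72.5 z 0.0666
[528. 274.] 1333 [772.5  -4.4] [42.6 43.2] 57.8 z 0.0652
[628. 157.] 713 [855.4 101.3] [50.1 14.9] 88.6 z 0.0663
```

View pics/w7.png

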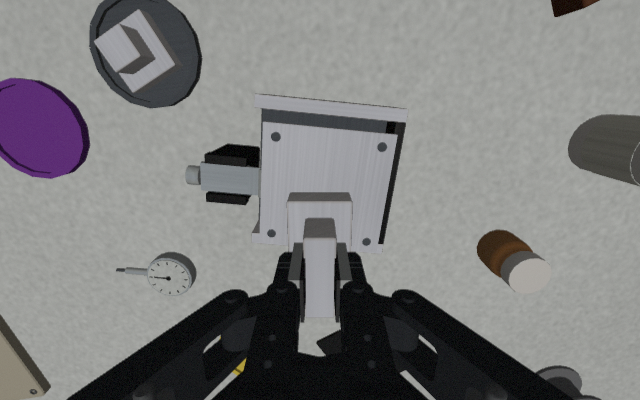

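```bash

python3 -m crank '0.05 0.02 0.1 0 0.03 -0.03 8;0.05 0.02 0.2 0 0.03 0 8;0 0 0.3 0 0 0 8;0 0 0.3 0 0 0 8;0 0 0.2 0 0 0 8;0 0 0.15 0 0 0 8;0 0 0 0 0 0 8;0 0 0 0 0 0 8;0 0 0 0 0 0 8;0 0 0 0 0 0 8'
python3 g.py 0.5866 0.1317 0.177 -11.8
```

```text
clock: 21.5
position: [0.5859, 0.1314, 0.1969]
ee_rot: [0.777, 0.629, -0.003, -0.003]
ft_force: [-0.1, -0.3, -2.2]
grip_width: 0.162
t 21.5 pos [0.5859 0.1314 0.1969] phi -12.0 q7 -0.34 F [-0.1 -0.3 -2.2] w 13.8
shift now-frame [0.011 0.021 0.496] target-frame [0.011 0.017 0.497] turn [-0.058  0.009 -0.022]
```

```bash

python3 -m crank '0 0.01 0.1 0 0 0 8;0 0.01 0.15 0 0 0 8;0 0 0.1 0 0 0 8;0 0 0.08 -0.03 0 0 8;0 0 0.05 0 0 0 8;0 0 0 0 0 0 8;0 0 0 0 0 0 8;0 0 0 0 0 0 8;0 0 0 0 0 0 8;0 0 0 0 0 0 8'
python3 g.py 0.5866 0.1317 0.175 -11.8
```

```text
clock: 22.5
position: [0.5869, 0.1314, 0.1768]
ee_rot: [0.777, 0.63, -0.001, -0.001]
ft_force: [0.0, -0.0, -2.7]
grip_width: 0.167
t 22.5 pos [0.5869 0.1314 0.1768] phi -12.0 q7 -0.33 F [ 0.  -0.  -2.7] w 14.3
shift now-frame [ 0.005 -0.009  0.044] target-frame [ 0.005 -0.009  0.044] turn [-0.017  0.003 -0.021]
```

```bash

python3 -m crank '0 0 0.05 0 0 0 8;0 0 0.05 0 0 0 8;0 0 0.05 0 0 0 8;0 0 0.05 0 0 0 8;0 0 0.05 0 0 0 8;0 0 0.05 0 0 0 8;0 0 0.05 0 0 0 8;0 0 0.05 0 0 0 8;0 0 0.05 0 0 0 8;0 0 0.05 0 0 0 8'
python3 g.py 0.5866 0.1317 0.156 -11.8
```

```text
clock: 23.5
position: [0.5874, 0.131, 0.1692]
ee_rot: [0.777, 0.629, 0.002, -0.004]
ft_force: [-9.6, -0.9, 17.8]
grip_width: 0.165
t 23.5 pos [0.5874 0.131  0.1692] phi -12.0 q7 -0.32 F [-9.6 -0.9 17.8] w 14.1
shift now-frame [ 0.012 -0.021  0.331] target-frame [ 0.014 -0.023  0.331] turn [-0.025 -0.049 -0.027]
```

```bash

python3 -m crank '0 0 0.1 0 0 0 8;0 0 0.1 0 0 0 8;0 0 0.1 0 0 0 8;0 0 0.1 0 0 0 8;0 0 0.1 0 0 0 8;0 0 0.1 0 0 0 8;0 0 0 0 0 0 8;0 0 0 0 0 0 8;0 0 0 0 0 0 8;0 0 0 0 0 0 8'
python3 g.py 0.5866 0.1317 0.156 -11.8
```

```text
clock: 24.5
position: [0.59, 0.1309, 0.1586]
ee_rot: [0.778, 0.629, 0.006, -0.005]
ft_force: [-5.8, -1.4, 9.2]
grip_width: 0.16
t 24.5 pos [0.59   0.1309 0.1586] phi -12.1 q7 -0.31 F [-5.8 -1.4  9.2] w 13.7
shift now-frame [ 0.002 -0.088  0.065] target-frame [ 0.003 -0.088  0.065] turn [ 0.007 -0.113 -0.037]
```

```bash
python3 -c "
from h import *
snap('wrist','w8');print(get_obs()['ft_force'])"; python3 wm.py w8 .05 .09; 
python3 -c "
import cv2
i=cv2.imread('pics/w8.png')[60:320,150:450];cv2.imwrite('pics/w8c.png',cv2.resize(i,None,fx=2.3,fy=2.3))"
```

```text
[-6.07254285e+00  3.76827679e-04  1.08605850e+01]
[277. 214.] 27283 [555.8 146.4] [101.1 179.6] 72.4 z 0.0626
[598. 352.] 3404 [772.2  -4. ] [42.9 44. ] 78.7 z 0.0649
[12. 40.] 663 [450.4 277.2] [34.  17.4] 59.5 z 0.0508
```

View pics/w8c.png

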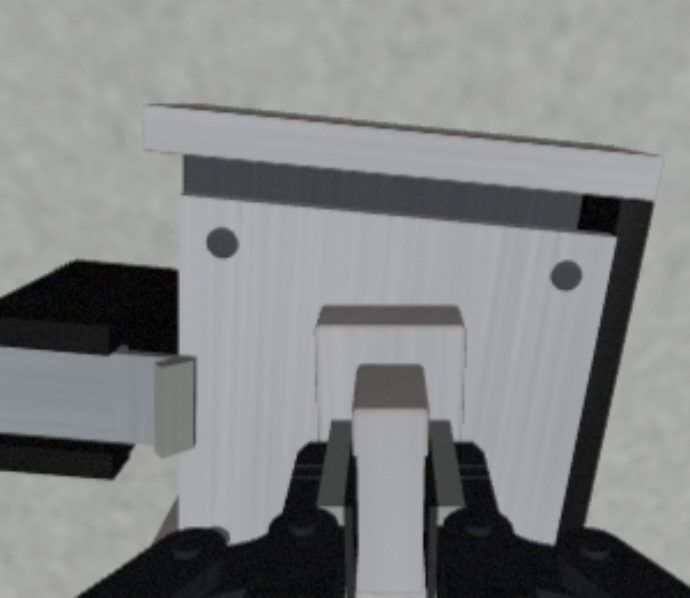

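The catch has snapped over the platform's edge (crop pixel 175,400), and the platform is down about 16 mm. I'll push slightly further, then release.

```bash

python3 -m crank '0 0 0.07 0 0 0 8;0 0 0.07 0 0 0 8;0 0 0.07 0 0 0 8;0 0 0.05 0 0 0 8;0 0 0 0 0 0 8;0 0 0 0 0 0 8;0 0 0 0 0 0 8;0 0 0 0 0 0 8;0 0 0 0 0 0 8;0 0 0 0 0 0 8'
python3 g.py 0.5866 0.1317 0.156 -11.8
```

```text
clock: 25.55
position: [0.5917, 0.1303, 0.1602]
ee_rot: [0.778, 0.628, 0.009, -0.006]
ft_force: [-0.9, -0.7, 0.4]
grip_width: 0.162
t 25.55 pos [0.5917 0.1303 0.1602] phi -12.2 q7 -0.31 F [-0.9 -0.7  0.4] w 13.9
shift now-frame [ 0.005 -0.132  0.104] target-frame [ 0.008 -0.131  0.104] turn [ 0.02  -0.158 -0.049]
```

```bash

python3 -m crank '0 0 0 0 0 0 25;0 0 0 0 0 0 40;0 0 0 0 0 0 40;0 0 0 0 0 0 40;0 0 -0.2 0 0 0 40;0 0 -0.4 0 0 0 40;0 0 -0.6 0 0 0 40;0 0 -0.6 0 0 0 40;0 0 -0.4 0 -0.1 0 40;0 0 -0.2 0 0 0 40'
python3 -m crank '-0.4 0 -0.1 0 -0.1 -0.6 60;-0.4 0 0 0 0 -0.6 60;-0.4 0 0 0 0 -0.6 60;-0.2 0 0 0 0 -0.6 60;0 0 0 0 0 -0.6 60;0 0 0 0 0 -0.5 60;0 0 0 0 0 -0.3 60;0 0 0 0 0 0 60;0 0 0 0 0 0 60;0 0 0 0 0 0 60'
python3 g.py 0.443 0.282 0.24 18
python3 -c "
from h import *
snap('wrist','w9')"; echo rib;python3 wm.py w9 .098 .118;echo slab; python3 wm.py w9 .075 .09;echo plat; python3 wm.py w9 .055 .12
```

```text
clock: 26.55
position: [0.5914, 0.1279, 0.2642]
ee_rot: [0.778, 0.628, 0.005, -0.001]
ft_force: [0.8, 0.2, -0.0]
grip_width: 0.471
clock: 27.55
position: [0.5858, 0.0692, 0.2756]
ee_rot: [0.579, 0.815, 0.003, 0.005]
ft_force: [-0.4, -0.1, -0.8]
grip_width: 0.706
t 27.55 pos [0.5858 0.0692 0.2756] phi 19.2 q7 0.24 F [-0.4 -0.1 -0.8] w 60.3
shift now-frame [ 6.202 -1.634  0.84 ] target-frame [ 6.163 -1.752  0.891] turn [0.074 0.039 0.147]
rib
[611. 258.] 1756 [870.5 101.4] [53.3 35.4] 88.6 z 0.1067
[350. 130.] 1203 [591.6 131.5] [46.  16.3] 77.8 z 0.1071
slab
[345. 124.] 1720 [591.7 131.6] [64.  36.2] 77.8 z 0.0812
[583. 241.] 791 [862.  103.9] [59.1 26.7] 80.5 z 0.0828
plat
[324. 108.] 17666 [554.3 142.1] [110.3 179.3] 72.4 z 0.0638
[594. 248.] 4447 [867.8 101.6] [59.9 40.7] 88.6 z 0.0948
[449. 289.] 921 [771.6  -1.3] [37.6 40.3] 66.9 z 0.0651
```

View pics/w9.png

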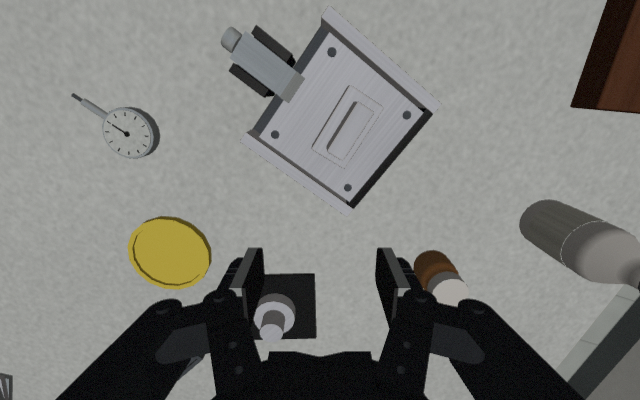

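The platform is held down at about 15.4 mm, with the bar tool flat on it around (347,125) and about 5 mm off centre. Next is the square tool.

```bash

python3 -m crank '0.4 -0.1 0.05 0 0 0.05 60;0.7 -0.2 0.1 0 0 0.05 60;0.8 -0.2 0.1 0 0 0 60;0.8 -0.2 0.1 0 0 0 60;0.8 -0.2 0.1 0 0 0 60;0.8 -0.2 0.1 0 0 0 60;0.7 -0.2 0 0 0 0 60;0.4 -0.1 0 0 0 0 60;0.2 0 0 0 0 0 60;0 0 0 0 0 0 60'
python3 g.py 0.443 0.282 0.24 18
python3 -c "
from h import *
snap('wrist','w10')"; echo post;python3 wm.py w10 .04 .056;echo slab; python3 wm.py w10 .018 .03;echo nest; python3 wm.py w10 .003 .055
```

```text
clock: 28.6
position: [0.458, 0.2708, 0.2509]
ee_rot: [0.589, 0.808, 0.003, 0.006]
ft_force: [0.3, -0.6, 0.3]
grip_width: 0.704
t 28.6 pos [0.458  0.2708 0.2509] phi 17.9 q7 -0.27 F [ 0.3 -0.6  0.3] w 60.1
shift now-frame [ 0.384 -0.275  0.268] target-frame [ 0.383 -0.271  0.274] turn [ 0.083  0.048 -0.015]
post
[305. 170.] 882 [441.8 283. ] [27.3 28. ] 17.7 z 0.0504
[437. 291.] 455 [623.8 192.8] [12.  68.9] 72.3 z 0.0442
[586. 383.] 358 [870.  125.9] [41.8  9.9] 21.9 z 0.0482
[331. 276.] 275 [505.2 178.8] [38.4 15.2] 7.6 z 0.0477
[313. 341.] 215 [511.8  83.5] [13.  27.9] 74.6 z 0.0442
slab
[493. 164.] 2021 [628.1 341.8] [99.9 24.8] 51.7 z 0.0242
[306. 161.] 1555 [442.1 282.7] [51.9 52.4] 16.7 z 0.0244
[618. 248.] 1132 [813.8 298. ] [  5.2 136.5] 14.0 z 0.0238
[113.  11.] 335 [234.1 361. ] [89.4 16.3] 17.7 z 0.0248
[569. 367.] 239 [869.1 124.8] [44.3 10.7] 23.9 z 0.0242
[326. 266.] 223 [498.1 173.8] [48.5 23.8] 27.8 z 0.0238
nest
[165. 156.] 7474 [297.7 239.8] [102.9 101.8] 26.7 z 0.0069
[307. 158.] 7112 [443.2 284.9] [101.7 102. ] 18.6 z 0.0103
[619. 252.] 4705 [815.2 305.3] [ 42.9 164. ] 28.4 z 0.0244
[378. 273.] 3391 [577.8 164.6] [ 94. 176.] 72.4 z 0.0184
[511. 151.] 3121 [659.3 381.1] [200.3  26.1] 51.3 z 0.022
[113.  10.] 1787 [232.3 363.3] [91.3 20.6] 16.8 z 0.0183
```

View pics/w10.png

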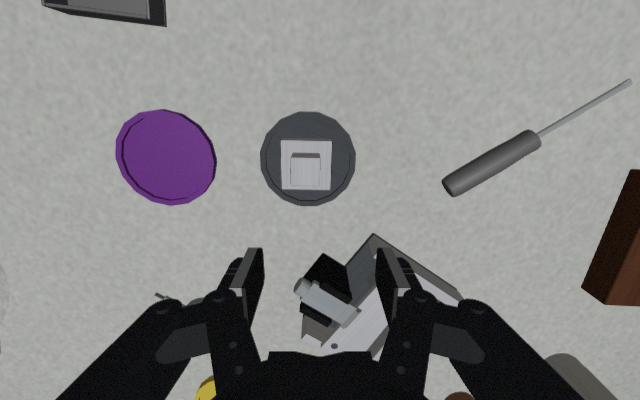

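```bash
python3 g.py 0.442 0.283 0.102 17.7
python3 -m crank '0.2 -0.15 0 0.05 0 0 60;0.2 -0.1 0 0.03 0.05 0 60;0 0 0 0 0 0 60;0 0 0.2 0 0 0 60;0 0 0.4 0 0 0 60;0 0 0.5 0 0 0 60;0 0 0.5 0 0 0 60;0 0 0.4 0 0 0 60;0 0 0.2 0 0 0 60;0 0 0 0 0 0 60'
python3 g.py 0.442 0.283 0.102 17.7
```

```text
t 28.65 pos [0.4585 0.27   0.2509] phi 17.8 q7 -0.27 F [-0.3  0.2  0.2] w 59.6
shift now-frame [ 0.461 -0.335  3.717] target-frame [ 0.435 -0.293  3.724] turn [0.083 0.05  0.016]
clock: 29.65
position: [0.4459, 0.2779, 0.1575]
ee_rot: [0.593, 0.806, -0.0, 0.0]
ft_force: [0.6, 0.5, 0.3]
grip_width: 0.703
t 29.65 pos [0.4459 0.2779 0.1575] phi 17.3 q7 -0.27 F [0.6 0.5 0.3] w 60.1
shift now-frame [ 0.152 -0.055  1.387] target-frame [ 0.151 -0.053  1.387] turn [ 0.002  0.006 -0.047]
```

```bash

python3 -m crank '0.1 -0.05 0.2 0 0 -0.05 60;0.05 0 0.3 0 0 0 60;0 0 0.3 0 0 0 60;0 0 0.25 0 0 0 60;0 0 0.15 0 0 0 60;0 0 0.06 0 0 0 60;0 0 0 0 0 0 60;0 0 0 0 0 0 60;0 0 0 0 0 0 60;0 0 0 0 0 0 60'
python3 g.py 0.442 0.283 0.102 17.7
```

```text
clock: 30.65
position: [0.4431, 0.2841, 0.1047]
ee_rot: [0.59, 0.808, 0.001, 0.001]
ft_force: [0.5, 1.0, 0.4]
grip_width: 0.7
t 30.65 pos [0.4431 0.2841 0.1047] phi 17.7 q7 -0.25 F [0.5 1.  0.4] w 59.7
shift now-frame [-0.017 -0.035  0.067] target-frame [-0.017 -0.035  0.067] turn [ 0.025 -0.002  0.005]
```

```bash

python3 -m crank '-0.01 -0.02 0.03 0 0 0 40;0 0 0 0 0 0 20;0 0 0 0 0 0 18;0 0 0 0 0 0 18;0 0 0 0 0 0 18;0 0 0 0 0 0 18;0 0 0 0 0 0 18;0 0 0 0 0 0 18;0 0 0 0 0 0 18;0 0 0 0 0 0 18' 60
python3 g.py 0.442 0.283 0.102 17.7
python3 -m crank '0 0 -0.2 0 0 0 18;0 0 -0.4 0 0 0 18;0 0 -0.6 0 0 0 18;0 0 -0.8 0 0 0 18;0 0 -0.8 0 0 0 18;0 0 -0.6 0 0 0 18;0 0 -0.4 0 0 0 18;0 0 -0.2 0 0 0 18;0 0 0 0 0 0 18;0 0 0 0 0 0 18'
python3 g.py 0.4495 -0.279 0.25 17.7
python3 -c "
from h import *
snap('wrist','w11')"; echo nest; python3 wm.py w11 .003 .055
```

```text
clock: 31.65
position: [0.4428, 0.2837, 0.1042]
ee_rot: [0.59, 0.808, 0.002, 0.001]
ft_force: [-0.5, 0.8, 0.5]
grip_width: 0.315
t 31.65 pos [0.4428 0.2837 0.1042] phi 17.7 q7 -0.25 F [-0.5  0.8  0.5] w 26.9
shift now-frame [-0.01  -0.025  0.055] target-frame [-0.01  -0.025  0.055] turn [ 0.035 -0.007  0.005]
clock: 32.65
position: [0.4399, 0.2811, 0.2704]
ee_rot: [0.59, 0.807, -0.001, 0.0]
ft_force: [-0.4, -0.4, -2.6]
grip_width: 0.31
t 32.65 pos [0.4399 0.2811 0.2704] phi 17.7 q7 -0.31 F [-0.4 -0.4 -2.6] w 26.5
shift now-frame [-13.412  -4.023   0.544] target-frame [-13.412  -4.027   0.509] turn [-0.012  0.015 -0.002]
nest
[192. 168.] 6227 [297.8 240. ] [102.1 102.2] 70.3 z 0.0069
[323. 166.] 5558 [440.9 291.5] [102.1  87.9] 18.0 z 0.0067
[ 15. 284.] 4504 [98.2  1.5] [231.8  38.1] 89.6 z 0.0124
[619. 256.] 4507 [816.9 306. ] [ 45.6 165. ] 27.3 z 0.0254
[142.  21.] 3255 [228.4 377.8] [91.6 43.9] 12.4 z 0.0103
[418. 277.] 2843 [602.2 181.9] [ 46.5 141.7] 72.3 z 0.0297
```

View pics/w11.png

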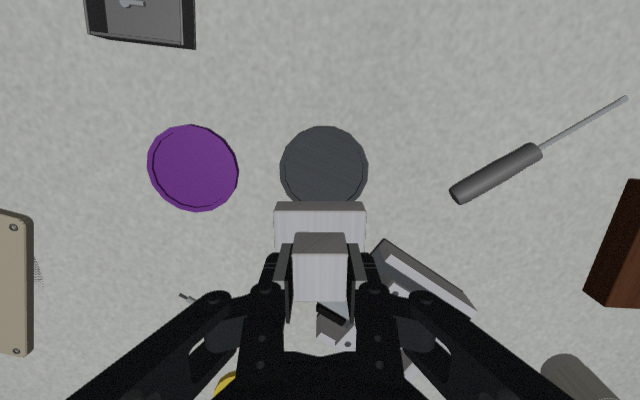

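```bash

python3 -m crank '-0.5 -0.15 0 0 0 0 18;-0.9 -0.25 0 0 0 0 18;-0.9 -0.25 0 0 0 0 18;-0.9 -0.25 0 0 0 0 18;-0.9 -0.25 0 0 0 0 18;-0.9 -0.25 0 0 0 0 18;-0.9 -0.25 0 0 0 0 18;-0.9 -0.25 0 0 0 0 18;-0.9 -0.25 0 0 0 0 18;-0.9 -0.25 0 0 0 0 18'
python3 g.py 0.4495 -0.279 0.25 17.7
```

```text
clock: 33.7
position: [0.4471, -0.0905, 0.2626]
ee_rot: [0.587, 0.809, -0.008, -0.004]
ft_force: [1.3, 0.4, -2.5]
grip_width: 0.314
t 33.7 pos [ 0.4471 -0.0905  0.2626] phi 18.0 q7 0.39 F [ 1.3  0.4 -2.5] w 26.8
shift now-frame [-4.497 -1.398  0.352] target-frame [-4.507 -1.376  0.315] turn [-0.118  0.022  0.044]
```

```bash

python3 -m crank '-0.8 -0.25 0 0 0 0 18;-0.8 -0.25 0 0 0 0 18;-0.8 -0.25 0 0 0 0 18;-0.7 -0.2 0 0 0 0 18;-0.5 -0.15 0 0 0 0 18;-0.2 -0.1 0 0 0 0 18;0 0 0 -0.1 0 0 18;0 0 0 0 0 0 18;0 0 0 0 0 0 18;0 0 0 0 0 0 18'
python3 g.py 0.4495 -0.279 0.12 17.7
python3 -c "
from h import *
snap('wrist','w12')"; echo nest; python3 wm.py w12 .003 .055
```

```text
clock: 34.7
position: [0.4394, -0.2617, 0.258]
ee_rot: [0.591, 0.806, -0.004, -0.004]
ft_force: [-0.1, 0.5, -2.0]
grip_width: 0.31
t 34.7 pos [ 0.4394 -0.2617  0.258 ] phi 17.5 q7 0.86 F [-0.1  0.5 -2. ] w 26.5
shift now-frame [-0.494  0.146  3.448] target-frame [-0.489  0.11   3.45 ] turn [-0.071 -0.012 -0.024]
nest
[500. 107.] 11549 [ 596.2 -137.8] [110.8 110.2] 20.2 z 0.0068
[ 85. 253.] 7079 [ 202.8 -431.4] [106.5 106.5] 24.1 z 0.0303
[374.  33.] 6911 [ 445.7 -115. ] [102.6  67. ] 17.2 z 0.0068
[327. 177.] 5109 [ 449.5 -278.9] [102.2 102.2] 63.0 z 0.0068
[623. 273.] 1832 [ 832.6 -268.2] [42.8 80.5] 29.9 z 0.0071
[461. 289.] 1293 [ 651.9 -349.6] [52.3 73.5] 74.9 z 0.0178
```

View pics/w12.png

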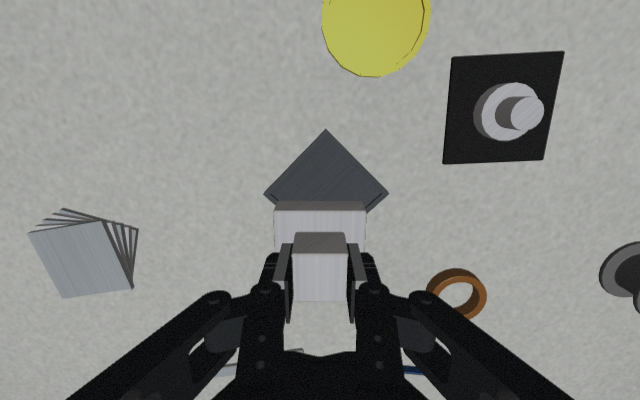

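The square nest at (327,175) is confirmed at (449.5,-279) mm. I'll lower the square tool in.

```bash

python3 -m crank '-0.25 0.06 0 -0.04 0 0 18;-0.2 0.05 0 0 0 0 18;0 0 0 0 0 0 18;0 0 0.2 0 0 0 18;0 0 0.4 0 0 0 18;0 0 0.5 0 0 0 18;0 0 0.5 0 0 0 18;0 0 0.4 0 0 0 18;0 0 0.2 0 0 0 18;0 0 0 0 0 0 18'
python3 g.py 0.4495 -0.279 0.12 17.7
```

```text
clock: 35.75
position: [0.4494, -0.2732, 0.1642]
ee_rot: [0.589, 0.808, -0.001, -0.003]
ft_force: [0.3, 0.2, -2.3]
grip_width: 0.312
t 35.75 pos [ 0.4494 -0.2732  0.1642] phi 17.8 q7 1.01 F [ 0.3  0.2 -2.3] w 26.7
shift now-frame [-0.143 -0.035  1.104] target-frame [-0.139 -0.04   1.104] turn [-0.036 -0.031  0.017]
```

```bash

python3 -m crank '-0.1 -0.03 0.2 0 0 0 18;-0.03 0 0.3 0 0 0 18;0 0 0.3 0 0 0 18;0 0 0.2 0 0 0 18;0 0 0.15 0 0 0 18;0 0 0.05 0 0 0 18;0 0 0 0 0 0 18;0 0 0 0 0 0 18;0 0 0 0 0 0 18;0 0 0 0 0 0 18'
python3 g.py 0.4495 -0.279 0.105 17.7
```

```text
clock: 36.75
position: [0.4508, -0.2793, 0.1139]
ee_rot: [0.589, 0.808, -0.0, -0.002]
ft_force: [0.8, 0.5, -3.1]
grip_width: 0.316
t 36.75 pos [ 0.4508 -0.2793  0.1139] phi 17.9 q7 1.08 F [ 0.8  0.5 -3.1] w 27.0
shift now-frame [ 0.017 -0.028  0.222] target-frame [ 0.017 -0.028  0.222] turn [-0.018 -0.018  0.019]
```

```bash

python3 -m crank '0.01 -0.02 0.06 0 0 0 18;0 0 0.06 0 0 0 18;0 0 0.06 0 0 0 18;0 0 0.04 0 0 0 18;0 0 0.03 0 0 0 18;0 0 0.02 0 0 0 18;0 0 0 0 0 0 18;0 0 0 0 0 0 18;0 0 0 0 0 0 18;0 0 0 0 0 0 18'
python3 g.py 0.4495 -0.279 0.104 17.7
```

```text
clock: 37.75
position: [0.4502, -0.2794, 0.1043]
ee_rot: [0.589, 0.808, 0.001, -0.002]
ft_force: [-0.6, 1.0, 0.4]
grip_width: 0.311
t 37.75 pos [ 0.4502 -0.2794  0.1043] phi 17.8 q7 1.09 F [-0.6  1.   0.4] w 26.5
shift now-frame [ 0.015 -0.014  0.008] target-frame [ 0.015 -0.014  0.008] turn [-0.004 -0.027  0.017]
```

Seated. Releasing, then going back to the pad.

```bash

python3 -m crank '0 0 0 0 0 0 45;0 0 0 0 0 0 60;0 0 0 0 0 0 60;0 0 0 0 0 0 60;0 0 -0.2 0 0 0 60;0 0 -0.4 0 0 0 60;0 0 -0.6 0 0 0 60;0 0 -0.8 0 0 0 60;0 0 -0.6 0 0 0 60;0 0 -0.4 0 0 0 60'
python3 -c "
from h import *
snap('wrist','w13')"; echo post; python3 wm.py w13 .04 .055; echo slab; python3 wm.py w13 .02 .03
python3 g.py 0.5957 -0.1383 0.24 17.7
```

```text
clock: 38.75
position: [0.4494, -0.2808, 0.2325]
ee_rot: [0.59, 0.807, 0.0, -0.002]
ft_force: [0.0, -0.1, 0.4]
grip_width: 0.702
post
[542.  89.] 1392 [ 595.  -138.8] [30.2 29.6] 40.8 z 0.0503
[321. 193.] 951 [ 449.9 -279.1] [27.7 27.7] 18.4 z 0.0504
slab
[515.  89.] 1918 [ 591.3 -139.9] [48.2 54.7] 19.5 z 0.0244
[321. 181.] 1515 [ 450.  -279.4] [51.7 51.7] 17.4 z 0.0245
[ 89. 241.] 623 [ 241.  -419.9] [ 9.5 93.6] 26.6 z 0.0253
[ 21. 217.] 184 [ 167. -405.] [49.7  4.9] 22.9 z 0.0245
t 38.8 pos [ 0.4502 -0.2816  0.2348] phi 17.7 q7 0.96 F [ 1.8 -0.9  2.3] w 59.9
shift now-frame [ 2.31   4.553 -0.123] target-frame [ 2.307  4.555 -0.129] turn [ 0.004 -0.01  -0.004]
```

View pics/w13.png

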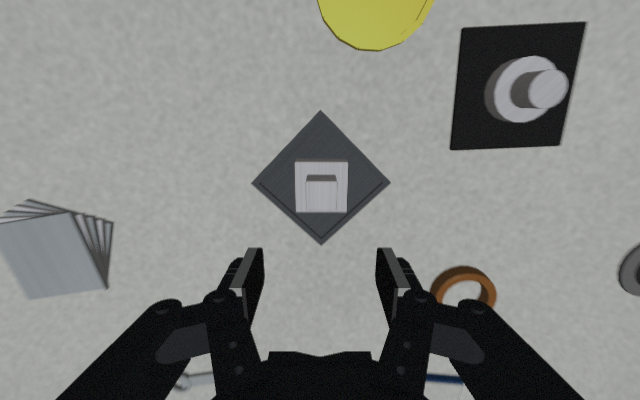

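The square tool is flat in its nest at (321,187), within 1 mm of centre. Going for the round tool.

```bash

python3 -m crank '0.2 0.4 0 0 0 0 60;0.3 0.6 0 0 0 0 60;0.4 0.8 0 0 0 0 60;0.4 0.8 0 0 0 0 60;0.4 0.8 0 0 0 0 60;0.3 0.6 0 0 0 0 60;0.2 0.3 0 0 0 0 60;0 0.1 0 0 0 0 60;0 0 0 0 0 0 60;0 0 0 0 0 0 60'
python3 g.py 0.5957 -0.1383 0.104 17.7
```

```text
clock: 39.8
position: [0.5982, -0.1349, 0.2384]
ee_rot: [0.591, 0.807, 0.002, 0.0]
ft_force: [-0.6, 0.3, -0.4]
grip_width: 0.698
t 39.8 pos [ 0.5982 -0.1349  0.2384] phi 17.6 q7 0.7 F [-0.6  0.3 -0.4] w 59.6
shift now-frame [-0.069 -0.098  3.359] target-frame [-0.062 -0.085  3.359] turn [ 0.026 -0.015 -0.016]
```

```bash

python3 -m crank '-0.05 -0.06 0.1 0 0 0 60;0 0 0.3 0 0 0 60;0 0 0.4 0 0 0 60;0 0 0.5 0 0 0 60;0 0 0.5 0 0 0 60;0 0 0.4 0 0 0 60;0 0 0.2 0 0 0 60;0 0 0.1 0 0 0 60;0 0 0 0 0 0 60;0 0 0 0 0 0 60'
python3 g.py 0.5957 -0.1383 0.104 17.7
```

```text
clock: 40.8
position: [0.5915, -0.1431, 0.1285]
ee_rot: [0.595, 0.804, 0.001, -0.001]
ft_force: [-0.1, -1.0, -0.0]
grip_width: 0.702
t 40.8 pos [ 0.5915 -0.1431  0.1285] phi 17.0 q7 0.77 F [-0.1 -1.  -0. ] w 60.0
shift now-frame [0.082 0.135 0.613] target-frame [0.082 0.137 0.613] turn [ 0.002 -0.021 -0.085]
```

```bash

python3 -m crank '0.04 0.07 0.1 0 0 0 60;0.03 0.05 0.2 0 0 0 60;0 0 0.15 0 0 0 60;0 0 0.08 0 0 0 60;0 0 0.03 0 0 0 60;0 0 0 0 0 0 60;0 0 0 0 0 0 60;0 0 0 0 0 0 60;0 0 0 0 0 0 60;0 0 0 0 0 0 60'
python3 g.py 0.5957 -0.1383 0.104 17.7
```

```text
clock: 41.8
position: [0.5968, -0.1386, 0.1061]
ee_rot: [0.595, 0.804, 0.002, 0.0]
ft_force: [-0.8, -0.0, -0.6]
grip_width: 0.707
t 41.8 pos [ 0.5968 -0.1386  0.1061] phi 17.0 q7 0.77 F [-0.8 -0.  -0.6] w 60.4
shift now-frame [ 0.016 -0.024  0.053] target-frame [ 0.017 -0.024  0.053] turn [ 0.027 -0.014 -0.083]
```

```bash

python3 -m crank '0 -0.02 0.03 0 0 0 45;0 0 0 0 0 0 25;0 0 0 0 0 0 20;0 0 0 0 0 0 20;0 0 0 0 0 0 20;0 0 0 0 0 0 20;0 0 0 0 0 0 20;0 0 0 0 0 0 20;0 0 0 0 0 0 20;0 0 0 0 0 0 20' 60
python3 g.py 0.5957 -0.1383 0.104 17.7
python3 -m crank '0 0 -0.2 0 0 0 20;0 0 -0.4 0 0 0 20;0 0 -0.6 0 0 0 20;0 0 -0.8 0 0 0 20;0 0 -0.8 0 0 0 20;0 0 -0.6 0 0 0 20;0 0 -0.4 0 0 0 20;0 0 -0.2 0 0 0 20;0 0 0 0 0 0 20;0 0 0 0 0 0 20'
python3 g.py 0.443 0.284 0.27 17
```

```text
clock: 42.8
position: [0.5962, -0.1389, 0.1054]
ee_rot: [0.595, 0.804, 0.002, 0.001]
ft_force: [-0.5, -0.4, 0.7]
grip_width: 0.316
t 42.8 pos [ 0.5962 -0.1389  0.1054] phi 17.0 q7 0.77 F [-0.5 -0.4  0.7] w 27.0
shift now-frame [ 0.019 -0.007  0.034] target-frame [ 0.019 -0.007  0.034] turn [ 0.031 -0.013 -0.082]
clock: 43.8
position: [0.5934, -0.1404, 0.2774]
ee_rot: [0.596, 0.803, 0.002, -0.0]
ft_force: [-0.0, 0.4, -2.8]
grip_width: 0.317
t 43.8 pos [ 0.5934 -0.1404  0.2774] phi 16.9 q7 0.67 F [-0.   0.4 -2.8] w 27.0
shift now-frame [11.244 -0.518  0.211] target-frame [11.245 -0.493  0.186] turn [ 0.023 -0.017 -0.015]
```

```bash

python3 -m crank '0.5 -0.02 0 0 0 0 20;0.9 -0.04 0 0 0 0 20;0.9 -0.04 0 0 0 0 20;0.9 -0.04 0 0 0 0 20;0.9 -0.04 0 0 0 0 20;0.9 -0.04 0 0 0 0 20;0.9 -0.04 0 0 0 0 20;0.9 -0.04 0 0 0 0 20;0.9 -0.04 0 0 0 0 20;0.9 -0.04 0 0 0 0 20'
python3 g.py 0.443 0.284 0.26 17
```

```text
clock: 44.8
position: [0.4713, 0.1898, 0.2672]
ee_rot: [0.6, 0.8, -0.006, -0.003]
ft_force: [0.1, 0.2, -3.4]
grip_width: 0.317
t 44.8 pos [0.4713 0.1898 0.2672] phi 16.3 q7 -0.13 F [ 0.1  0.2 -3.4] w 27.1
shift now-frame [ 2.46  -0.017  0.175] target-frame [2.46  0.013 0.181] turn [-0.095  0.017 -0.092]
```

```bash

python3 -m crank '0.6 0 0 0 0 -0.05 20;0.6 0 0 0 0 0 20;0.5 0 0 0 0 0 20;0.25 0 0 0 0 0 20;0.1 0 0 0 0 0 20;0 0 0 -0.08 0 0 20;0 0 0 0 0 0 20;0 0 0 0 0 0 20;0 0 0 0 0 0 20;0 0 0 0 0 0 20'
python3 g.py 0.443 0.284 0.12 17
python3 -c "
from h import *
snap('wrist','w14')"; python3 wm.py w14 .003 .03
```

```text
clock: 45.8
position: [0.4431, 0.2715, 0.2612]
ee_rot: [0.596, 0.803, -0.006, -0.0]
ft_force: [0.6, 0.9, -1.8]
grip_width: 0.317
t 45.8 pos [0.4431 0.2715 0.2612] phi 16.9 q7 -0.27 F [ 0.6  0.9 -1.8] w 27.1
shift now-frame [0.323 0.124 3.528] target-frame [0.3   0.088 3.531] turn [-0.074  0.046 -0.018]
[190. 161.] 6630 [297.7 240. ] [102.5 102.5] 70.6 z 0.0069
[325. 159.] 6274 [442.5 288.2] [101.8  95.8] 13.1 z 0.0067
[ 15. 284.] 4334 [100.5   1.1] [232.5  36.7] 88.7 z 0.0123
[523. 152.] 3020 [657.3 378.7] [194.5  25.9] 51.5 z 0.0221
[138.  15.] 2102 [230.5 372.2] [90.5 32.1] 12.3 z 0.007
[414. 271.] 2055 [599.4 175.7] [ 60. 139.] 72.4 z 0.0089
```

View pics/w14.png

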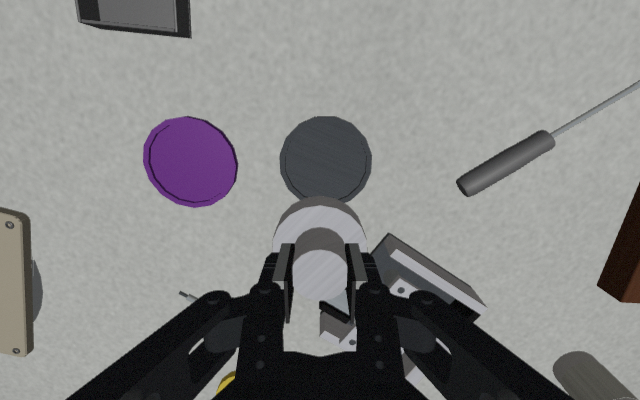

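The dark round nest at (325,158) is ahead and is centred near (443,285) mm. Lowering the round tool.

```bash

python3 -m crank '0.15 0.04 0 -0.05 0.04 0 20;0.15 0.04 0 0 0 0 20;0 0 0 0 0 0 20;0 0 0.2 0 0 0 20;0 0 0.4 0 0 0 20;0 0 0.5 0 0 0 20;0 0 0.5 0 0 0 20;0 0 0.4 0 0 0 20;0 0 0.2 0 0 0 20;0 0 0 0 0 0 20'
python3 g.py 0.443 0.2845 0.12 17
```

```text
clock: 46.85
position: [0.4421, 0.2851, 0.1676]
ee_rot: [0.595, 0.803, -0.001, -0.0]
ft_force: [0.4, -0.6, -3.5]
grip_width: 0.324
t 46.85 pos [0.4421 0.2851 0.1676] phi 16.9 q7 -0.23 F [ 0.4 -0.6 -3.5] w 27.7
shift now-frame [-0.019  0.02   1.19 ] target-frame [-0.02   0.016  1.19 ] turn [-0.019  0.006 -0.012]
```

```bash

python3 -m crank '0 0.02 0.2 0 0 0 20;0 0 0.3 0 0 0 20;0 0 0.3 0 0 0 20;0 0 0.2 0 0 0 20;0 0 0.15 0 0 0 20;0 0 0.06 0 0 0 20;0 0 0 0 0 0 20;0 0 0 0 0 0 20;0 0 0 0 0 0 20;0 0 0 0 0 0 20'
python3 g.py 0.443 0.2845 0.105 17
```

```text
clock: 47.85
position: [0.444, 0.2861, 0.117]
ee_rot: [0.595, 0.803, 0.0, -0.0]
ft_force: [0.6, 0.6, -2.4]
grip_width: 0.318
t 47.85 pos [0.444  0.2861 0.117 ] phi 16.9 q7 -0.19 F [ 0.6  0.6 -2.4] w 27.1
shift now-frame [-0.032 -0.036  0.3  ] target-frame [-0.032 -0.036  0.3  ] turn [ 0.002 -0.005 -0.01 ]
```

```bash

python3 -m crank '-0.02 -0.02 0.08 0 0 0 20;0 0 0.08 0 0 0 20;0 0 0.07 0 0 0 20;0 0 0.05 0 0 0 20;0 0 0.03 0 0 0 20;0 0 0.02 0 0 0 20;0 0 0 0 0 0 20;0 0 0 0 0 0 20;0 0 0 0 0 0 20;0 0 0 0 0 0 20'
python3 g.py 0.443 0.2845 0.105 17
```

```text
clock: 48.85
position: [0.4439, 0.2854, 0.1054]
ee_rot: [0.596, 0.803, 0.001, -0.001]
ft_force: [-1.7, -0.7, 0.9]
grip_width: 0.312
t 48.85 pos [0.4439 0.2854 0.1054] phi 16.9 q7 -0.18 F [-1.7 -0.7  0.9] w 26.7
shift now-frame [-0.014 -0.029  0.009] target-frame [-0.014 -0.029  0.009] turn [ 0.003 -0.02  -0.012]
```

```bash

python3 -m crank '0 0 0 0 0 0 45;0 0 0 0 0 0 60;0 0 0 0 0 0 60;0 0 0 0 0 0 60;0 0 -0.2 0 0 0 60;0 0 -0.4 0 0 0 60;0 0 -0.6 0 0 0 60;0 0 -0.8 0 0 0 60;0 0 -0.8 0 0 0 60;0 0 -0.6 0 0 0 60'
python3 -m crank '-0.1 0.2 -0.2 0 0 0 60;-0.3 0.3 0 0 0 0 60;-0.3 0.3 0 0 0 0 60;-0.2 0.2 0 0 0 0 60;0 0 0 0 0 0 60;0 0 0 0 0 0 60;0 0 0 0 0 0 60;0 0 0 0 0 0 60;0 0 0 0 0 0 60;0 0 0 0 0 0 60'
python3 -c "
from h import *
snap('wrist','w15');snap('top','top15')"
for r in '.04 .056' '.02 .03' '.003 .055' '.098 .118' '.055 .12' '.01 .022'; do echo $r; python3 wm.py w15 $r; done; python3 g.py .44 .28 .3 17
```

```text
clock: 49.85
position: [0.4432, 0.2838, 0.246]
ee_rot: [0.596, 0.803, -0.001, -0.001]
ft_force: [0.6, 1.2, 0.8]
grip_width: 0.699
clock: 50.85
position: [0.4943, 0.2615, 0.257]
ee_rot: [0.595, 0.804, 0.001, -0.001]
ft_force: [0.3, 0.3, 0.6]
grip_width: 0.7
.04 .056
[276. 148.] 813 [443.9 286.3] [29.  29.2] 18.2 z 0.0504
[432. 287.] 405 [648. 183.] [16.3 52.8] 72.5 z 0.0442
[363. 243.] 368 [559.5 213.2] [12.2 38.9] 72.6 z 0.0443
[572. 370.] 357 [870.7 126.1] [41.   9.5] 20.0 z 0.0482
[298. 331.] 191 [511.   84.3] [12.4 24.5] 70.1 z 0.0443
[307. 260.] 251 [505.3 178.9] [38.2 14.8] 7.4 z 0.0484
.02 .03
[466. 144.] 1896 [628.4 341.6] [99.6 22.4] 51.7 z 0.0245
[281. 142.] 1446 [443.9 286. ] [54.8 55. ] 80.1 z 0.0245
[606. 214.] 1189 [810.6 309.1] [  6.5 158.6] 13.3 z 0.025
[556. 355.] 185 [867.9 125.9] [39.7  8.9] 25.5 z 0.0251
[450. 396.] 152 [765.4  14.1] [38.8 12.4] 20.6 z 0.0245
[304. 251.] 103 [509.2 179.5] [ 2.2 34.6] 74.5 z 0.0254
.003 .055
[611. 227.] 7484 [839.8 316.3] [ 65.4 160.2] 15.2 z 0.0337
[139. 142.] 7462 [297.9 239.9] [102.7 102.2] 3.5 z 0.0069
[280. 142.] 7222 [442.8 28
[... 229 characters left out ...]
44 [588.9 140.9] [12.6 30. ] 1.9 z 0.1064
.055 .12
[335. 305.] 7531 [543.8 143.5] [107.7 135.5] 33.5 z 0.065
[589. 387.] 794 [872.2 126.8] [41.2  9.4] 15.9 z 0.0716
.01 .022
[598. 211.] 1318 [811.  309.4] [ 13.3 159.6] 10.5 z 0.0161
[507. 112.] 1279 [656.2 383.8] [200.3  13.9] 48.2 z 0.0162
[137. 140.] 428 [297.  240.9] [ 97.9 100.4] 38.7 z 0.0108
[280. 139.] 424 [443.  284.7] [ 96.9 101.3] 16.7 z 0.0108
[176. 295.] 499 [359.4  59.5] [73.1 20.4] 9.6 z 0.0161
[390. 247.] 109 [581.3 212.2] [10.1 82.7] 79.6 z 0.0161
t 50.95 pos [0.4944 0.2614 0.2571] phi 17.0 q7 -0.15 F [-1.2 -0.  -0.1] w 60.1
shift now-frame [ 0.845 -1.164 -1.071] target-frame [ 0.842 -1.164 -1.073] turn [ 0.005 -0.021 -0.004]
```

View pics/w15.png

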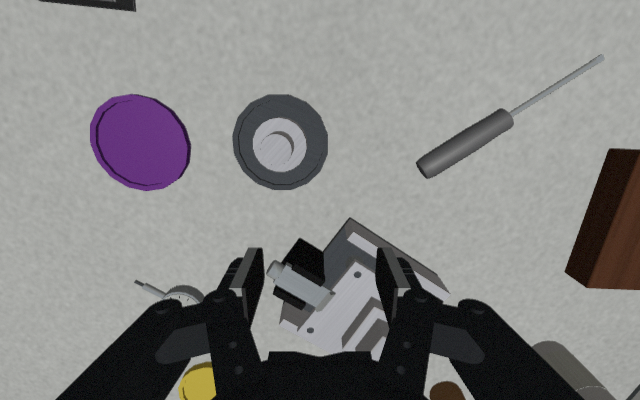

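View pics/top15.png

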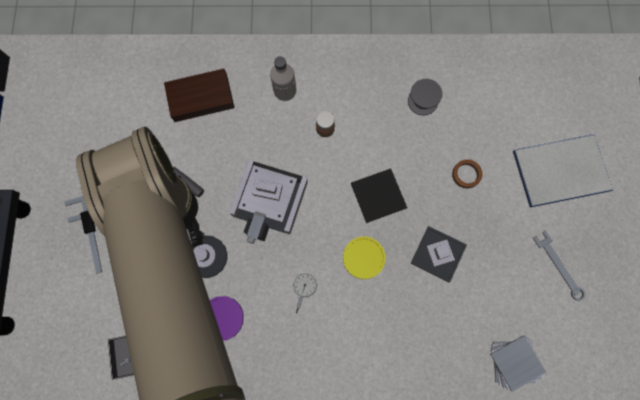

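The top view shows round in round, square at (439,252) in the square nest, bar on the lift at (266,188). The gauge (305,286) and jar (325,124) haven't moved. I'll check the numbers once from the same picture and hand in.

```bash
sed 's/top0/top15/' m.py > m3.py; cat >> m3.py <<'E'
reg(266,190,25,.095,.115,'bar rib lift'); reg(266,190,25,.074,.088,'bar slab lift'); reg(266,190,40,.055,.07,'plat low'); reg(439,252,20,.04,.058,'sq post')
E
python3 m3.py | egrep 'gauge|jar|lift|low|sq'; python3 -c "
from h import *
hand_in()"
```

```text
sq post 136 mean [0.4426 0.2819 0.0484] rect [442.9 282.1] [28.2 27.5] 20.4 zmed 0.0486
sq slab 227 mean [0.4418 0.2753 0.0234] rect [443.9 278.5] [52.8 48.1] 19.3 zmed 0.0231
gauge 470 mean [0.3703 0.0416 0.0158] rect [355.4  40. ] [90.3 52.4] 1.8 zmed 0.016
jar 258 mean [ 0.7696 -0.0075  0.0631] rect [771.7  -7.2] [42.6 41.8] 48.6 zmed 0.0637
bar rib lift 162 mean [0.5897 0.1282 0.1045] rect [590.7 128.4] [45.4 16.6] 77.5 zmed 0.1052
bar slab lift 245 mean [0.5863 0.1265 0.0798] rect [569.6 133.3] [64.1 79.9] 77.2 zmed 0.0798
plat low 1912 mean [0.5743 0.1314 0.0623] rect [564.9 136.1] [111.3 156.3] 72.5 zmed 0.0621
sq post 154 mean [ 0.449  -0.2811  0.0494] rect [ 449.4 -281.9] [27.8 29.3] 18.4 zmed 0.0497
the job is handed in; nothing more can be done
```

All three tools are in their places and the job is handed in, at about 51 s on the clock. No verdict was reported, so what follows is from my own checks.

I parked the round tool on the rubber pad and moved the bar tool onto the lift. I pressed the platform down with the bar on it until the catch snapped, then set the square tool in the square nest and the round tool in the round nest.

| Item | Last check |
|---|---|
| Round tool | about 2 mm from the round nest's centre, flat |
| Square tool | within about 3 mm of the square nest's centre, flat |
| Bar tool | about 5 mm from the platform's centre, flat |
| Platform | held down about 15 mm by the catch |
| Dial gauge and jar | same place as at the start, within 1 mm |
| Gripper | open, well above the work and touching nothing |

- **Cameras:** the top and wrist cameras disagreed by about 3 mm in y. I used the wrist readings because they matched the pose where the gripper let the tool go.
- **Bar tool shift:** while pressing, the arm drifted about 5 mm in x, which explains the bar tool's offset. It is still inside the 15 mm limit.
- **Bar slab reading:** the last top-view fit of the bar tool's slab was spoiled by other points in the same height band. The rib fit and the earlier wrist measurement agree on where the bar is.

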